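# Gauge the coupling hubs and kit them by height

## Robot

A 7-joint arm with a two-finger parallel gripper is mounted at the origin on the work surface. World frame = base frame: x ahead of the robot, y to its left, z up, the work surface at z = 0. Lengths are in mm, angles in rad, forces in N, time in s.
With the tool pointing down it reaches from about 400 to 850 mm from the base axis. Payload 10.4 kg.
Tool frame: the origin (TCP) lies midway between the tips of the shut fingers; the grasp point (between the pads) lies 19 mm behind it (env.grip_point_offset is the distance from the TCP to the grasp point, in mm); z points along the fingers, x is the direction in which the jaws open and shut, and the axes are right-handed (so a half turn about z gives the same grasp; the last joint's range is limited). The gripper opens to 87 mm and grips with 3 to 60 N. Pads are 19 mm wide; open, the fingers measure 117 mm over their backs; the gripper's body (75 mm by 190 mm) begins 51 mm behind the grasp point.
Start: joints at [1.198, 0.332, -0.065, 1.46, 0.022, 1.35, -0.088], TCP at [214.216, -587.166, 222.576] pointing down, gripper open.
Joint ranges: [-2.6, 2.6], [-0.5, 2.12], [-1.47, 1.34], [0.16, 2.42], [-1.27, 4.41], [0.06, 2.06], [-2.6, 2.6]. Speed limits (rad/s): [2.22, 2.22, 2.79, 2.79, 3.14, 3.14, 3.14].

## Interface

Orientations are given as a 3x3 rotation matrix whose columns are the frame's x, y, z axes.
In Python, from workcell import env gives the robot as it stands.
- The arm moves only by the tool move_arm, never from a script. Its argument "deltas" is a list that holds one entry, the list of rows, each a list of 7 numbers: the turn, a rotation vector about the world's x, y, z in degrees, then the shift along the world's x, y, z in mm, then the closure, from 0 (fully open) to 1 (shut). A call has 1 to 8 rows; each row shifts and turns the pose as measured when the row begins; what a row does not reach is not made up. A row lasts 1/8 s, in which the tool goes at most 62.5 mm and 10.7 degrees, less where a joint would pass 70% of its speed; a pose out of reach is approached as far as the arm can. A call with a gripper value outside its range is refused whole. The fingers move at their own pace and stop on an object; the grip force is fixed at half the most. Time passes only in rows, so rows that do not move let the fingers close. It gives the time, the measured TCP pose, the force and the opening at its end, in the units of the state.
- env.sense(): the state, without advancing time (a new reading comes with each control period).
- env.grab_frame(name): name is "scene" or "top" or "wrist"; returns a dict with "image" (480x640x3 uint8, red, green, blue), "fx", "fy", "cx", "cy" (pixels), "rvec" (rotation vector, rad) and "tvec" (3), from world to camera coordinates, as OpenCV has them. Camera axes: x right, y down, z forward; pixel columns grow to the right and rows downward; lengths in mm; the calibration is good to about 2 mm. A picture is of the moment at which its call begins. There is no depth.
- env.close_job(): hands the job in, once; it reports no verdict.
The state is a dict: "time": time; "joint_pos": joint angles; "qd": joint speeds; "joint_torque": joint torques, N m; "position": TCP position; "tcp_rot": TCP orientation; "contact_force": force on the tool from outside, world axes, zero at the start; "wrist_torque": the same for the moment, N m; "finger_gap": finger opening in mm.
Only numpy, scipy, OpenCV 4.12 (cv2) and the standard library are available. Lean on these libraries where they do the work, as an engineer would, in place of code of your own. Each camera call takes 0.05 s, during which the arm holds its last target.

## Task

Check the bridge gauge by standing it astride the steel setting block, then stand it astride each coupling hub in turn, in the order red, yellow, green, blue (skip colours that are not there), each time with both legs on the bench and its foot on the part, to read whether the hub is short (36 mm) or tall (46 mm). Put every hub upright, centred on the printed place of its colour on the kitting board, short ones in the white-ringed row and tall ones in the navy-ringed row, and stand the gauge back on the middle of its black mat. Leave the other things on the bench where they are and never tip the gauge over.

Things in the scene. Friction and masses are not known exactly. Their poses are not given: they have to be found in the camera images.
- gauge: height gauge: loose blue bridge, 108 (y) x 44 mm (x), 0.5 kg; origin at the centre of its underside, z up. Two legs, 14 mm thick in y, centred at y = +-47 mm (80 mm clear between them, 70 mm clear below the bridge); on top a black grip, 30 x 30 mm, 84 to 130 mm above the origin. Stood astride a part on both legs, its central sprung foot (24 mm steel disc) rides up on the part
- foot (a joint): the gauge's sprung foot, m: 0 with nothing under it (its face then 28 mm above the soles), growing to 0.030 as it is pushed up against 1.2 to 3 N; gauge standing, part height = 28 mm + this. An orange pointer shows it on the gauge's sides: on the white band short, on the navy band tall
- setting_block: steel setting block, fixed, 40 x 40 mm and 41 mm high, with a small brass dot on top; origin at the centre of its underside
- mat: black mat, 80 x 130 mm (x, y), flush with the bench, where the gauge stands at the start; origin at its centre
- board: kitting board, fixed, dark grey, 200 (x) x 340 mm (y), 4 mm thick, no rim; origin at the centre of its underside. Eight printed places, 62 mm across: row x = -42 mm ringed white, for short hubs, row x = +42 mm ringed navy, for tall hubs; colour bars at the columns' ends: red at y = +105 mm, yellow +35, green -35, blue -105
- hub_red_a: coupling hub with red insert (red band and red disc on top), loose, aluminium, 50 mm in diameter, upright, 0.2 kg, either 36 mm (short) or 46 mm (tall): the gauge tells which. At most one of hub_red_a and hub_red_b is there. Origin at the centre of its underside
- hub_red_b: coupling hub with red insert (red band and red disc on top), loose, aluminium, 50 mm in diameter, upright, 0.2 kg, either 36 mm (short) or 46 mm (tall): the gauge tells which. At most one of hub_red_a and hub_red_b is there. Origin at the centre of its underside
- hub_yellow: coupling hub with yellow insert (yellow band and yellow disc on top), loose, aluminium, 50 mm in diameter, upright, 0.2 kg, either 36 mm (short) or 46 mm (tall): the gauge tells which. May be absent. Origin at the centre of its underside
- hub_green_a: coupling hub with green insert (green band and green disc on top), loose, aluminium, 50 mm in diameter, upright, 0.2 kg, either 36 mm (short) or 46 mm (tall): the gauge tells which. At most one of hub_green_a and hub_green_b is there. Origin at the centre of its underside
- hub_green_b: coupling hub with green insert (green band and green disc on top), loose, aluminium, 50 mm in diameter, upright, 0.2 kg, either 36 mm (short) or 46 mm (tall): the gauge tells which. At most one of hub_green_a and hub_green_b is there. Origin at the centre of its underside
- hub_blue: coupling hub with blue insert (blue band and blue disc on top), loose, aluminium, 50 mm in diameter, upright, 0.2 kg, either 36 mm (short) or 46 mm (tall): the gauge tells which. May be absent. Origin at the centre of its underside
- oil_bottle: yellow plastic bottle with a black cap, 54 mm in diameter, 130 mm high; a bystander, origin at its underside
- screwdriver: screwdriver, lying; a bystander, origin at its underside
- wrench: steel spanner, lying; a bystander, origin at its underside
- screw_cup: grey cup, 64 mm in diameter, 50 mm high; a bystander, origin at its underside
- spider: loose pink star-shaped insert, 36 mm across, 12 mm thick; a bystander, origin at its underside
- collar: loose steel collar, 28 mm in diameter, 14 mm high; a bystander, origin at its underside
- foot_tip (a point): centre of the lower face of the gauge's sprung foot, where it touches the part
Things that resemble listed ones, but are neither listed nor needed, are in the scene too. Leave any brown look-alike of the hub_red_a alone.

How it is judged:
By the outcome, as a careful person would: the job done as asked, in the order asked, and still so for the second after the job is handed in, with the robot touching nothing.
Of hub_red_a, hub_red_b only 1 to 1 are there at a start; the rules pass over those that are not, and their reading is None.
Of hub_green_a, hub_green_b only 1 to 1 are there at a start; the rules pass over those that are not, and their reading is None.
Of hub_yellow, hub_blue only 1 to 2 are there at a start; the rules pass over those that are not, and their reading is None.
At some moment in a run one of hub_red_a, hub_red_b, hub_yellow, hub_green_a, hub_green_b, hub_blue may be knocked a few centimetres aside while the robot is not near it.
It also fails if it takes over 210 s, if anything falls off the work surface, if the arm or the gripper's body presses on something with over 40 N, if the wrist force passes 120 N, or if a joint passes its speed limit or range.

## Working session

There is one attempt and no reset: what is moved stays moved. The work goes in short steps, Python scripts to look and compute and a tool call to move; the robot and the scene stay as the last step left them, time stands still between calls to the robot, and variables do not carry over. Pictures are saved under pics/ and viewed, and the job is handed in when it is done.

Besides the shell and the picture viewer there is one more tool, called after "Request:" by a JSON object that holds its "fn" and its "kwargs", one argument or row to a line. move_arm: Moves the arm, as the interface text tells. Its arguments: {"type":"object","properties":{"deltas":{"type":"array"}},"required":["deltas"]}

```bash
ls; mkdir -p pics; cat > h.py <<'E'
import numpy as np, cv2
from workcell import env
def grab(n,f=None):
    d=env.grab_frame(n)
    if f: cv2.imwrite('pics/'+f,cv2.cvtColor(d['image'],cv2.COLOR_RGB2BGR))
    return d
def pix2w(d,u,v,z):
    R,_=cv2.Rodrigues(np.array(d['rvec'],float)); t=np.array(d['tvec'],float).ravel()
    r=R.T@np.array([(u-d['cx'])/d['fx'],(v-d['cy'])/d['fy'],1]); c=-R.T@t
    return c+r*(z-c[2])/r[2]
def w2pix(d,p):
    R,_=cv2.Rodrigues(np.array(d['rvec'],float)); t=np.array(d['tvec'],float).ravel()
    q=R@np.array(p,float)+t
    return (round(d['fx']*q[0]/q[2]+d['cx'],1),round(d['fy']*q[1]/q[2]+d['cy'],1))
def crop(d,u0,v0,u1,v1,s,f):
    im=cv2.cvtColor(d['image'],cv2.COLOR_RGB2BGR)[v0:v1,u0:u1]
    cv2.imwrite('pics/'+f,cv2.resize(im,None,fx=s,fy=s,interpolation=cv2.INTER_CUBIC))
E
python3 - <<'E'
from h import *
for n in ['scene','top','wrist']:
    d=grab(n,n+'0.png'); R,_=cv2.Rodrigues(np.array(d['rvec'],float)); print(n,d['fx'],(-R.T@np.array(d['tvec']).ravel()).round(),R.round(2).tolist())
s=env.sense(); print(s['time'],s['position'],s['tcp_rot'],s['finger_gap'],s['contact_force'])
E
```

```text
pics
scene 477.30330266289394 [ 915. -394.  763.] [[0.63, 0.78, 0.01], [0.65, -0.52, -0.55], [-0.42, 0.35, -0.84]]
top 577.5420868491375 [ 456.  -67. 1197.] [[-0.02, -1.0, 0.01], [-0.99, 0.02, -0.11], [0.11, -0.02, -0.99]]
wrist 417.64216201985676 [ 286. -561.  384.] [[0.34, -0.94, -0.0], [-0.9, -0.33, 0.27], [-0.26, -0.09, -0.96]]
0.15 [ 214.11144491 -586.91685197  221.97731418] [[ 3.42702047e-01 -9.39444078e-01 -3.62980215e-04]
 [-9.39443635e-01 -3.42702238e-01  9.12131883e-04]
 [-9.81291028e-04  2.84099895e-05 -9.99999518e-01]] 86.80201449729596 [ 0.28153223  0.07621047 -0.89187527]
```

View pics/top0.png

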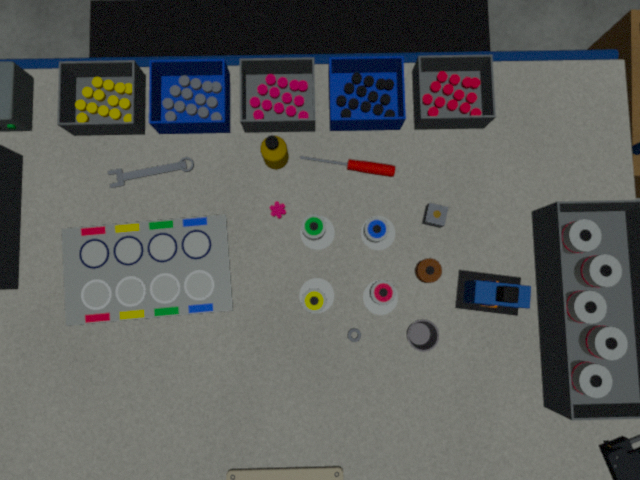

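View pics/scene0.png

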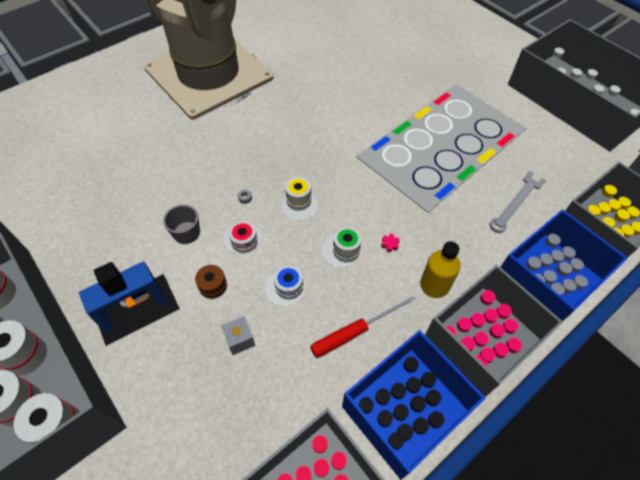

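View pics/wrist0.png

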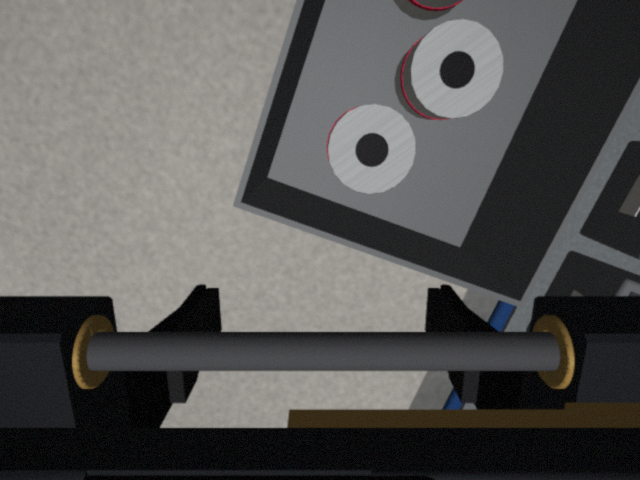

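The gauge is at top (497,293) on its black mat and the setting block at (435,214). The hubs are red (382,292), yellow (314,299), green (314,227) and blue (376,229). The brown look-alike is at (429,270), and the board is at left.

```bash
python3 - <<'E'
from h import *
d=grab('top')
crop(d,255,170,535,360,2.85,'t1.png'); crop(d,50,200,250,335,4,'t2.png')
E
```

```text
(no output)
```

View pics/t1.png

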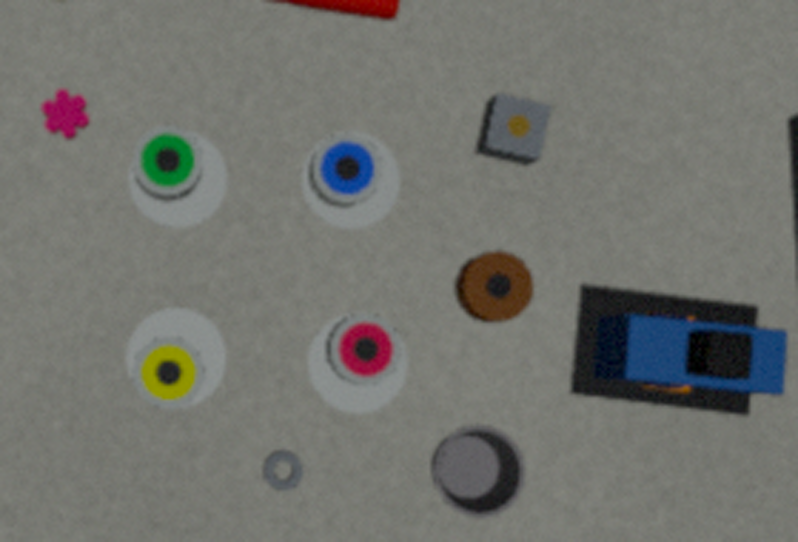

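View pics/t2.png

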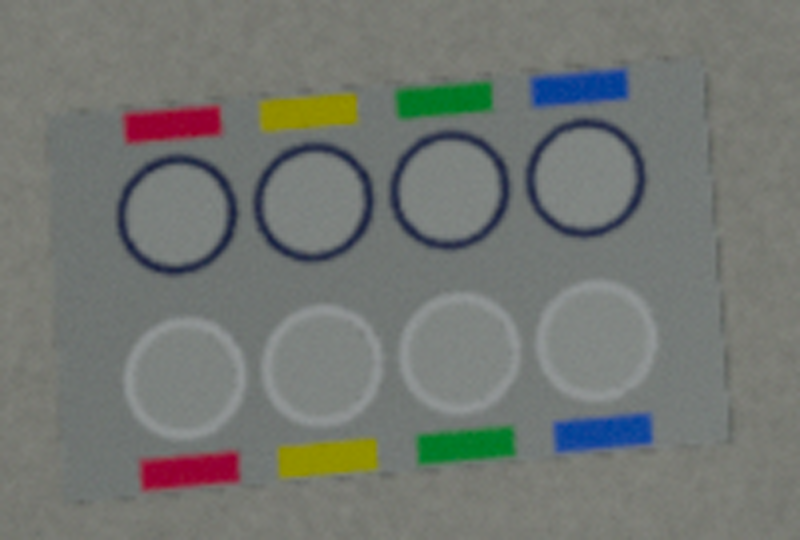

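```bash
python3 - <<'E'
from h import *
d=grab('top')
P=lambda u,v,z:pix2w(d,255+u/2.85,170+v/2.85,z).round(1)
for n,u,v,z in [('red',366,349,41),('yel',168,372,41),('grn',168,160,41),('blue',347,168,41),('block',519,126,41),('brown',499,286,41),('grip',720,354,130),('collar',283,470,14),('cup',478,470,20),('spider',66,113,12),('scrdr',398,0,20)]: print(n,P(u,v,z))
m=np.array([P(*c,0) for c in[(583,286),(757,306),(749,412),(573,392)]]);print('mat',m.tolist(),m.mean(0))
e=m[1]-m[0];print('mat ang',np.degrees(np.arctan2(e[0],-e[1])))
# bridge ends z84
for c in [(627,314),(787,331),(784,394),(627,381)]: print('br',P(*c,84))
for c in [(498,94),(552,105),(541,160),(488,148)]: print('blk',P(*c,41))
Q=lambda u,v,z:pix2w(d,50+u/4,200+v/4,z)
c=[(178,214),(314,202),(450,190),(586,178),(185,378),(323,366),(460,353),(597,341)]
W=np.array([Q(*x,4) for x in c]);print(W.round(1))
# rigid fit
L=np.array([[x,y] for x in(42,-42) for y in(105,35,-35,-105)],float)
from scipy.spatial.transform import Rotation as Ro
a=L;b=W[:,:2];bm=b.mean(0);H=a.T@(b-bm);U,S,V=np.linalg.svd(H);R=V.T@U.T
print('board',bm,np.degrees(np.arctan2(R[1,0],R[0,0])),(R@a.T).T+bm,np.abs((R@a.T).T+bm-b).max())
E
```

```text
red [ 458.8 -206.1   41. ]
yel [445.9 -67.3  41. ]
grn [594.8 -70.3  41. ]
blue [ 586.5 -196.9   41. ]
block [ 614.1 -320.4   41. ]
brown [ 500.9 -301.3   41. ]
grip [ 450.5 -424.9  130. ]
collar [ 374.8 -147.5   14. ]
cup [ 372.1 -285.2   20. ]
spider [634.1   3.   12. ]
scrdr [ 711.5 -240.5   20. ]
mat [[501.1, -371.0, 0.0], [483.9, -497.5, 0.0], [407.6, -487.1, 0.0], [424.7, -360.0, 0.0]] [ 454.325 -428.9      0.   ]
mat ang -7.742931715772181
br [ 478.5 -378.6   84. ]
br [ 464.7 -486.7   84. ]
br [ 422.5 -482.1   84. ]
br [ 433.5 -376.3   84. ]
blk [ 637.4 -306.4   41. ]
blk [ 628.7 -344.6   41. ]
blk [ 589.5 -335.    41. ]
blk [ 598.8 -297.6   41. ]
[[551.5 382.5   4. ]
 [556.2 312.9   4. ]
 [561.  243.1   4. ]
 [565.8 173.1   4. ]
 [467.4 377.1   4. ]
 [472.  307.    4. ]
 [477.1 237.3   4. ]
 [481.8 167.3   4. ]]
board [516.60321141 275.03222566] 3.9201202557548194 [[551.3265534  382.65791739]
 [556.11214806 312.8216941 ]
 [560.89774272 242.98547081]
 [565.68333738 173.14924752]
 [467.52308545 376.9152038 ]
 [472.30868011 307.07898051]
 [477.09427477 237.24275722]
 [481.87986943 167.40653393]] 0.30184060387307454
```

Request:
{"fn": "move_arm", "kwargs": {
  "deltas": [
    [[0,0,9,34,22,0,0],[0,0,9,34,22,0,0],[0,0,9,34,22,0,0],[0,0,9,34,22,0,0],[0,0,9,34,23,0,0],[0,0,9,34,23,0,0],[0,0,9,32,23,0,0],[0,0,0,0,0,0,0]]
  ]
}}

```text
time: 1.25
position: [455.4, -423.6, 221.2]
tcp_rot: [[0.996, -0.087, -0.001], [-0.087, -0.996, -0.0], [-0.001, 0.0, -1.0]]
contact_force: [-0.7, -0.1, 0.8]
finger_gap: 87.2
```

```bash
cat >> h.py <<'E'
def st():
    s=env.sense(); R=np.array(s['tcp_rot']); print('t',round(s['time'],2),'p',np.round(s['position'],1),'yaw',round(float(np.degrees(np.arctan2(R[1,0],R[0,0]))),2),'z',R[:,2].round(4),'gap',round(s['finger_gap'],1),'F',np.round(s['contact_force'],1),'q',np.round(s['joint_pos'],2)); return s
E
python3 - <<'E'
from h import *
st(); d=grab('wrist','w1.png')
E
```

```text
t 1.25 p [ 455.4 -423.6  221.2] yaw -4.99 z [-7.e-04 -2.e-04 -1.e+00] gap 87.2 F [-0.7 -0.1  0.8] q [ 0.95  0.35 -0.36  1.46  0.12  1.36  0.5 ]
```

View pics/w1.png

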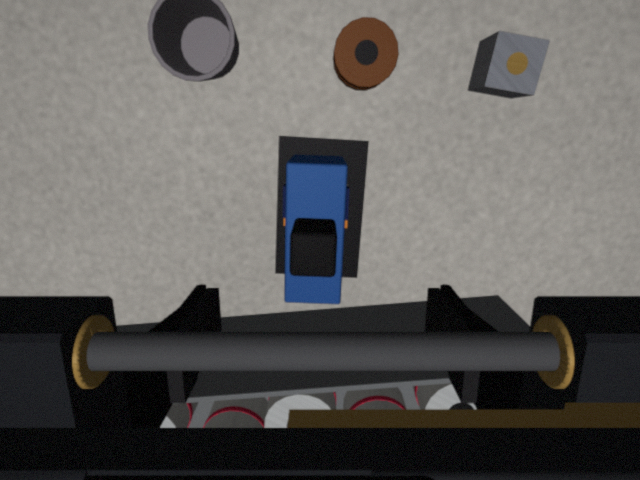

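```bash
python3 - <<'E'
from h import *
d=grab('wrist')
print('grip',pix2w(d,314,254,130).round(1),'block',pix2w(d,517,64,41).round(1),'brown',pix2w(d,366,52,41).round(1))
a=[pix2w(d,*p,84) for p in[(287,163),(285,302),(341,303),(347,164)]];print(np.round(a,1),np.mean(a,0).round(1))
m=[pix2w(d,*p,0) for p in[(279,137),(276,274),(357,277),(368,141)]];print(np.round(m,1),np.mean(m,0).round(1))
E
```

```text
grip [ 448.6 -429.   130. ] block [ 611.7 -320.4   41. ] brown [ 498.3 -301.6   41. ]
[[ 433.7 -374.6   84. ]
 [ 420.  -480.1   84. ]
 [ 463.2 -484.9   84. ]
 [ 475.8 -379.2   84. ]] [ 448.2 -429.7   84. ]
[[ 421.3 -358.1    0. ]
 [ 402.9 -486.4    0. ]
 [ 481.3 -496.6    0. ]
 [ 499.9 -368.7    0. ]] [ 451.3 -427.4    0. ]
```

Request:
{"fn": "move_arm", "kwargs": {
  "deltas": [
    [[0,0,-2.3,-6.5,-6,0,0],[0,0,0,0,0,-40,0],[0,0,0,0,0,-40,0],[0,0,0,0,0,-30,0],[0,0,0,0,0,-10,0],[0,0,0,0,0,0,0]]
  ]
}}

```text
time: 2.1
position: [437.0, -442.1, 99.6]
tcp_rot: [[0.987, -0.162, -0.004], [-0.162, -0.987, -0.007], [-0.003, 0.008, -1.0]]
contact_force: [0.2, -0.6, 1.0]
finger_gap: 86.9
```

Request:
{"fn": "move_arm", "kwargs": {
  "deltas": [
    [[0,0,2.3,12,12,0,0],[0,0,0,0,0,0,0],[0,0,0,0,0,0,0]]
  ]
}}

```text
time: 2.48
position: [451.3, -430.3, 103.0]
tcp_rot: [[0.993, -0.12, 0.0], [-0.12, -0.993, -0.01], [0.001, 0.01, -1.0]]
contact_force: [0.7, 0.4, -0.0]
finger_gap: 87.2
```

```bash
python3 - <<'E'
from h import *
st()
E
```

```text
t 2.48 p [ 451.3 -430.3  103. ] yaw -6.91 z [ 2.000e-04 -1.040e-02 -9.999e-01] gap 87.2 F [ 0.7  0.4 -0. ] q [ 0.95  0.44 -0.34  1.6   0.16  1.13  0.45]
```

Request:
{"fn": "move_arm", "kwargs": {
  "deltas": [
    [[0.6,0,0,-2,0.5,-9,0],[0,0,0,0,0,0,0],[0,0,0,0,0,0,0]]
  ]
}}

```text
time: 2.85
position: [449.0, -430.1, 93.7]
tcp_rot: [[0.993, -0.121, 0.0], [-0.121, -0.993, 0.0], [0.0, -0.0, -1.0]]
contact_force: [0.8, 0.9, -0.4]
finger_gap: 87.3
```

```bash
python3 - <<'E'
from h import *
st()
E
```

```text
t 2.85 p [ 449.  -430.1   93.7] yaw -6.95 z [ 2.e-04  4.e-04 -1.e+00] gap 87.3 F [ 0.8  0.9 -0.4] q [ 0.96  0.45 -0.34  1.6   0.16  1.12  0.46]
```

Request:
{"fn": "move_arm", "kwargs": {
  "deltas": [
    [[0,0,0,0,0,0,1],[0,0,0,0,0,0,1],[0,0,0,0,0,0,1],[0,0,0,0,0,0,1],[0,0,0,0,0,0,1],[0,0,0,0,0,0,1]]
  ]
}}

```text
time: 3.6
position: [449.0, -430.3, 93.9]
tcp_rot: [[0.993, -0.121, 0.0], [-0.121, -0.993, 0.0], [0.0, -0.0, -1.0]]
contact_force: [-0.1, 0.5, 0.4]
finger_gap: 35.0
```

```bash
python3 - <<'E'
from h import *
st()
E
```

```text
t 3.6 p [ 449.  -430.3   93.9] yaw -6.96 z [ 4.e-04  2.e-04 -1.e+00] gap 35.0 F [-0.1  0.5  0.4] q [ 0.96  0.45 -0.34  1.6   0.16  1.12  0.46]
```

Request:
{"fn": "move_arm", "kwargs": {
  "deltas": [
    [[0,0,0,0,0,0,1],[0,0,0,0,0,0,1],[0,0,0,0,0,15,1],[0,0,0,0,0,30,1],[0,0,0,0,0,30,1],[0,0,0,0,0,10,1],[0,0,0,0,0,0,1],[0,0,0,0,0,0,1]]
  ]
}}

```text
time: 4.6
position: [446.7, -428.3, 179.4]
tcp_rot: [[0.993, -0.121, -0.005], [-0.121, -0.993, 0.005], [-0.005, -0.004, -1.0]]
contact_force: [0.8, -0.5, -5.3]
finger_gap: 29.8
```

```bash
python3 - <<'E'
from h import *
st()
grab('scene','s1.png')
E
```

```text
t 4.6 p [ 446.7 -428.3  179.4] yaw -6.94 z [-0.0047  0.0049 -1.    ] gap 29.8 F [ 0.8 -0.5 -5.3] q [ 0.96  0.37 -0.35  1.52  0.13  1.28  0.48]
```

View pics/s1.png

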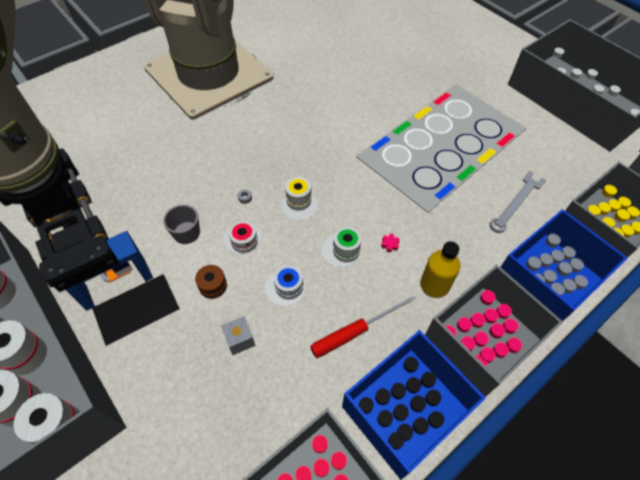

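Request:
{"fn": "move_arm", "kwargs": {
  "deltas": [
    [[0,0,0,20,14,0,1],[0,0,0,35,23,0,1],[0,0,0,35,23,0,1],[0,0,0,35,23,0,1],[0,0,0,20,12,0,1],[-0.3,-0.3,0,8,5,0,1],[0,0,0,0,0,0,1],[0,0,0,0,0,0,1]]
  ]
}}

```text
time: 5.65
position: [597.6, -328.0, 171.6]
tcp_rot: [[0.992, -0.128, -0.011], [-0.127, -0.992, 0.003], [-0.011, -0.002, -1.0]]
contact_force: [-0.3, -0.5, -5.4]
finger_gap: 29.7
```

```bash
python3 - <<'E'
from h import *
st()
grab('wrist','w2.png')
E
```

```text
t 5.65 p [ 597.6 -328.   171.6] yaw -7.32 z [-0.0107  0.0032 -0.9999] gap 29.7 F [-0.3 -0.5 -5.4] q [ 0.7   0.52 -0.39  1.33  0.2   1.34  0.18]
```

View pics/w2.png

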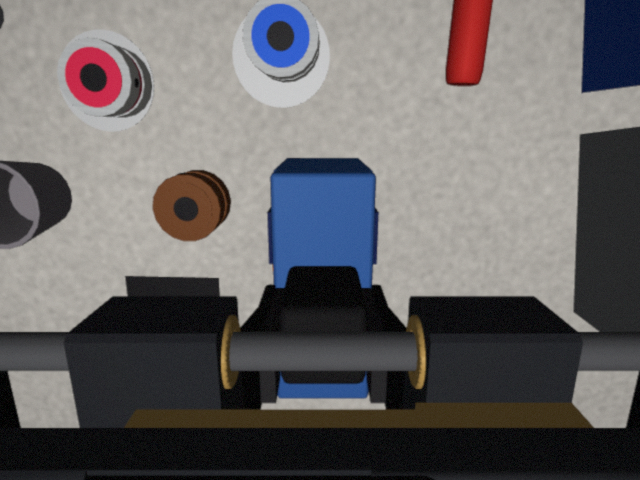

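Request:
{"fn": "move_arm", "kwargs": {
  "deltas": [
    [[-0.2,-0.6,0,15.5,7.5,0,1],[0,0,0,0,0,0,1],[0,0,0,0,0,0,1]]
  ]
}}

```text
time: 6.08
position: [613.3, -321.7, 172.1]
tcp_rot: [[0.992, -0.13, 0.001], [-0.13, -0.992, -0.002], [0.001, 0.001, -1.0]]
contact_force: [-0.3, -0.1, -5.5]
finger_gap: 30.0
```

```bash
python3 - <<'E'
from h import *
st()
E
```

```text
t 6.08 p [ 613.3 -321.7  172.1] yaw -7.47 z [ 9.0e-04 -1.5e-03 -1.0e+00] gap 30.0 F [-0.3 -0.1 -5.5] q [ 0.68  0.54 -0.39  1.31  0.2   1.33  0.16]
```

Request:
{"fn": "move_arm", "kwargs": {
  "deltas": [
    [[0,0,0,0,0,-15,1],[0,0,0,0,0,-22,1],[0,0,0,0,0,-15,1],[0,0,0,0,0,-5,1],[0,0,0,0,0,0,1],[0,0,0,0,0,0,1]]
  ]
}}

```text
time: 6.82
position: [612.4, -322.2, 111.4]
tcp_rot: [[0.991, -0.131, -0.0], [-0.131, -0.991, -0.002], [0.0, 0.002, -1.0]]
contact_force: [0.3, -1.0, -4.5]
finger_gap: 30.1
```

```bash
python3 - <<'E'
from h import *
st()
E
```

```text
t 6.83 p [ 612.4 -322.2  111.4] yaw -7.51 z [-1.0e-04 -1.6e-03 -1.0e+00] gap 30.1 F [ 0.3 -1.  -4.5] q [ 0.68  0.58 -0.38  1.38  0.22  1.23  0.15]
```

Request:
{"fn": "move_arm", "kwargs": {
  "deltas": [
    [[0,0,0,0,1.5,-8,1],[0,0,0,0,0,-6,1],[0,0,0,0,0,-2,1],[0,0,0,0,0,0,1],[0,0,0,0,0,0,1]]
  ]
}}

```text
time: 7.45
position: [613.2, -321.0, 96.3]
tcp_rot: [[0.991, -0.131, 0.002], [-0.131, -0.991, -0.003], [0.003, 0.003, -1.0]]
contact_force: [-1.4, 0.3, -2.6]
finger_gap: 29.6
```

```bash
python3 - <<'E'
from h import *
st()
E
```

```text
t 7.45 p [ 613.2 -321.    96.3] yaw -7.52 z [ 0.0024 -0.003  -1.    ] gap 29.6 F [-1.4  0.3 -2.6] q [ 0.68  0.59 -0.38  1.39  0.23  1.2   0.14]
```

Request:
{"fn": "move_arm", "kwargs": {
  "deltas": [
    [[0.1,0.1,0,0,0,-2.5,1],[0,0,0,0,0,-1,1],[0,0,0,0,0,0,1]]
  ]
}}

```text
time: 7.82
position: [613.4, -321.3, 94.0]
tcp_rot: [[0.991, -0.131, 0.001], [-0.131, -0.991, -0.002], [0.001, 0.002, -1.0]]
contact_force: [-0.9, 0.5, -2.3]
finger_gap: 29.7
```

```bash
python3 - <<'E'
from h import *
st()
E
```

```text
t 7.83 p [ 613.4 -321.3   94. ] yaw -7.53 z [ 0.0013 -0.0018 -1.    ] gap 29.7 F [-0.9  0.5 -2.3] q [ 0.68  0.6  -0.38  1.39  0.23  1.2   0.14]
```

Request:
{"fn": "move_arm", "kwargs": {
  "deltas": [
    [[0,0,0,0,0,-1.5,1],[0,0,0,0,0,-0.5,1],[0,0,0,0,0,0,0],[0,0,0,0,0,0,0],[0,0,0,0,0,0,0],[0,0,0,0,0,0,0]]
  ]
}}

```text
time: 8.57
position: [614.8, -321.5, 94.0]
tcp_rot: [[0.991, -0.131, 0.004], [-0.131, -0.991, -0.003], [0.005, 0.002, -1.0]]
contact_force: [0.5, -0.1, -0.2]
finger_gap: 61.9
```

```bash
python3 - <<'E'
from h import *
st()
d=grab('scene','s2.png'); u,v=w2pix(d,[613,-321,60]); print(u,v); u,v=int(u),int(v)
crop(d,max(0,u-65),v-50,u+65,v+50,6,'s2c.png')
E
```

```text
t 8.57 p [ 614.8 -321.5   94. ] yaw -7.53 z [ 0.0044 -0.003  -1.    ] gap 61.9 F [ 0.5 -0.1 -0.2] q [ 0.68  0.6  -0.38  1.39  0.23  1.19  0.14]
232.4 328.8
```

View pics/s2c.png

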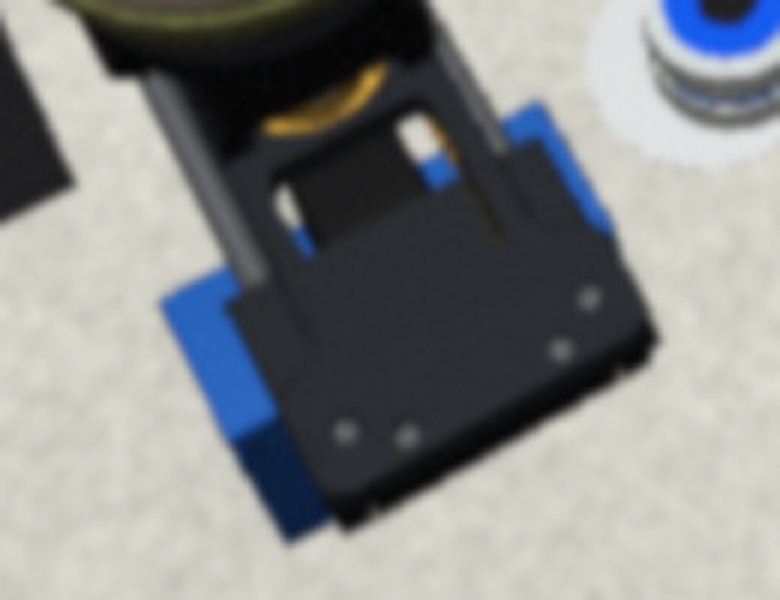

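Request:
{"fn": "move_arm", "kwargs": {
  "deltas": [
    [[0,0,0,0,0,0,0],[0,0,0,0,0,0,0],[0,0,0,0,0,15,0],[0,0,0,0,0,20,0],[0,0,0,0,0,20,0],[0,0,0,0,0,5,0],[0,0,8,0,0,0,0],[0,0,10,0,0,0,0]]
  ]
}}

```text
time: 9.62
position: [615.8, -321.6, 161.7]
tcp_rot: [[0.982, 0.19, 0.009], [0.19, -0.982, -0.003], [0.009, 0.004, -1.0]]
contact_force: [0.4, -0.0, -0.4]
finger_gap: 87.1
```

Request:
{"fn": "move_arm", "kwargs": {
  "deltas": [
    [[0,0,10,0,0,0,0],[0,0,10,0,0,0,0],[0,0,10,0,0,0,0],[0,0,10,0,0,0,0],[0,0,10,0,0,0,0],[0,0,10,0,0,0,0],[0,0,8,0,0,0,0],[0,0,0,0,0,0,0]]
  ]
}}

```text
time: 10.62
position: [615.2, -322.0, 163.5]
tcp_rot: [[0.153, 0.988, 0.006], [0.988, -0.153, 0.008], [0.008, 0.005, -1.0]]
contact_force: [0.1, 0.3, -0.2]
finger_gap: 87.2
```

```bash
python3 - <<'E'
from h import *
st()
d=grab('scene','s3.png'); u,v=w2pix(d,[613,-321,60]);u,v=int(u),int(v)
crop(d,max(0,u-65),v-50,u+65,v+50,6,'s3c.png')
grab('wrist','w3.png')
E
```

```text
t 10.62 p [ 615.2 -322.   163.5] yaw 81.2 z [ 0.0062  0.0076 -1.    ] gap 87.2 F [ 0.1  0.3 -0.2] q [ 0.86  0.6  -0.67  1.3   0.36  1.35  1.62]
```

View pics/s3c.png

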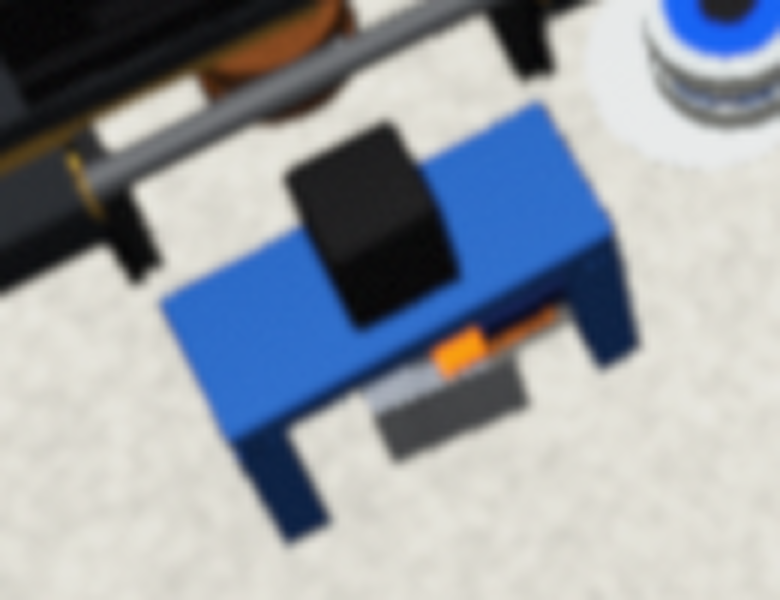

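View pics/w3.png

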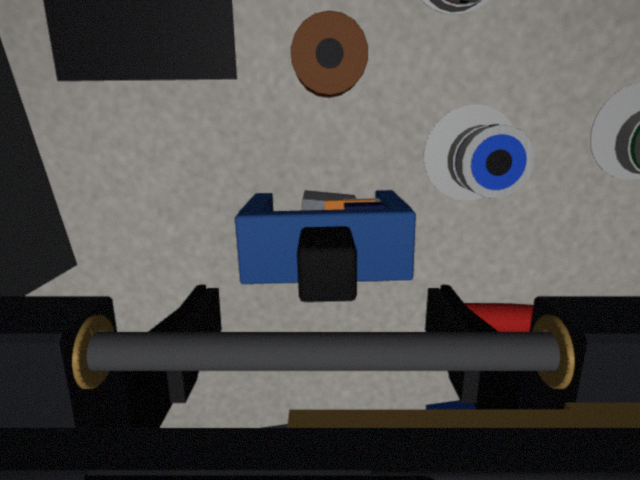

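```bash
python3 - <<'E'
import cv2
im=cv2.imread('pics/w3.png')[180:300,220:430]; cv2.imwrite('pics/w3c.png',cv2.resize(im,None,fx=3.8,fy=3.8,interpolation=cv2.INTER_CUBIC))
im=cv2.imread('pics/s3.png')[320:370,215:280]; cv2.imwrite('pics/s3d.png',cv2.convertScaleAbs(cv2.resize(im,None,fx=12,fy=12,interpolation=cv2.INTER_CUBIC),alpha=1.5))
im=cv2.imread('pics/scene0.png')[170:310,170:380]; cv2.imwrite('pics/s0d.png',cv2.resize(im,None,fx=3.8,fy=3.8,interpolation=cv2.INTER_CUBIC))
E
```

```text
(no output)
```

View pics/w3c.png

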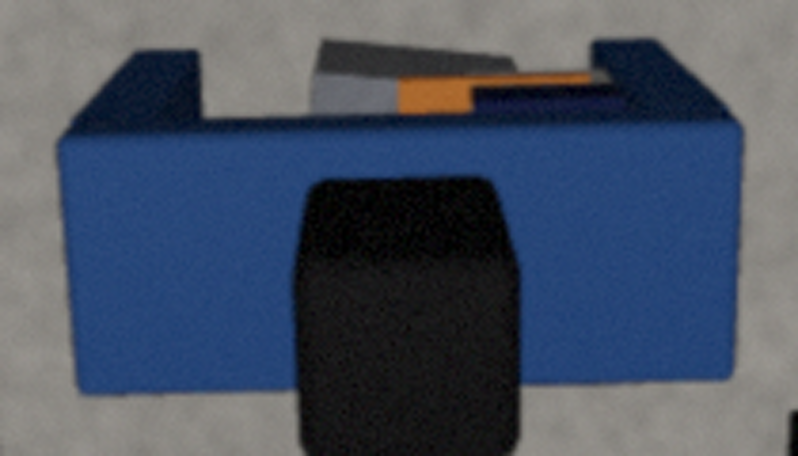

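View pics/s3d.png

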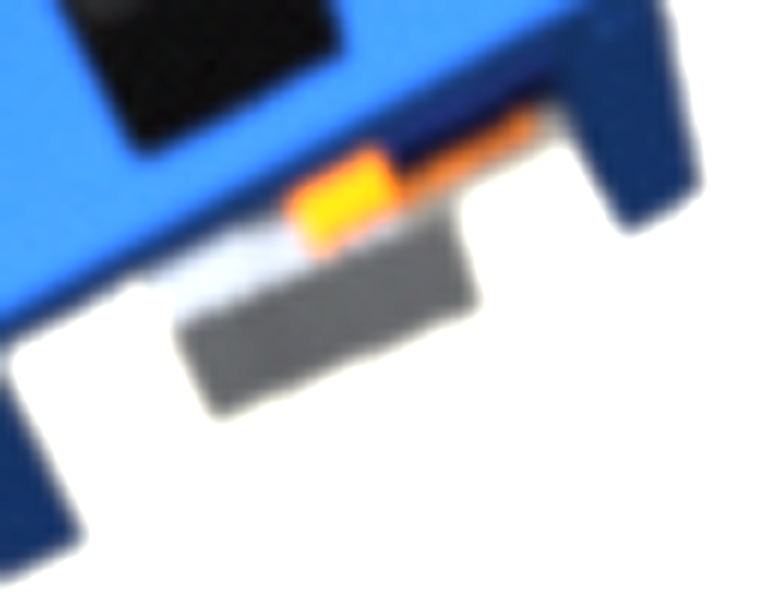

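View pics/s0d.png

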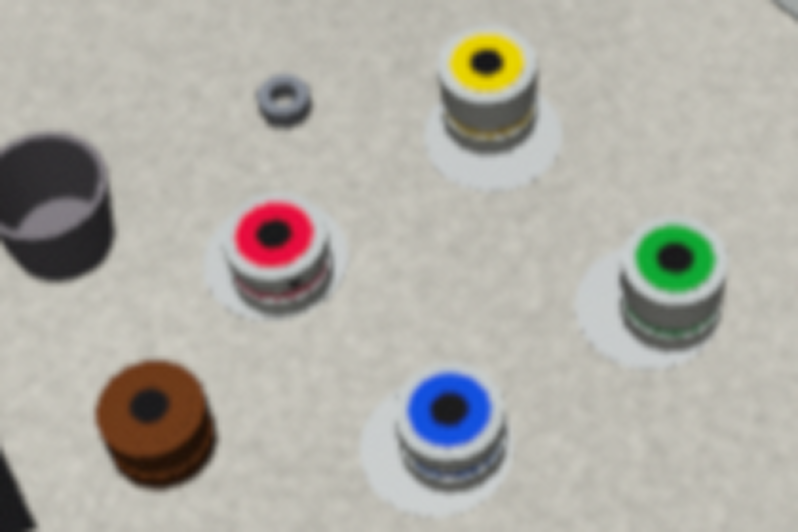

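Request:
{"fn": "move_arm", "kwargs": {
  "deltas": [
    [[-0.4,0.4,1.3,-2,1,0,0],[0,0,0,0,0,-15,0],[0,0,0,0,0,-22,0],[0,0,0,0,0,-20,0],[0,0,0,0,0,-8,0],[0,0,0,0,0,0,0]]
  ]
}}

```text
time: 11.48
position: [612.4, -320.2, 93.6]
tcp_rot: [[0.136, 0.991, -0.003], [0.991, -0.136, 0.0], [-0.0, -0.003, -1.0]]
contact_force: [0.0, -0.4, 0.1]
finger_gap: 87.3
```

```bash
python3 - <<'E'
from h import *
st()
E
```

```text
t 11.47 p [ 612.4 -320.2   93.6] yaw 82.18 z [-3.e-03  1.e-04 -1.e+00] gap 87.3 F [ 0.  -0.4  0.1] q [ 0.85  0.65 -0.65  1.38  0.4   1.24  1.61]
```

Request:
{"fn": "move_arm", "kwargs": {
  "deltas": [
    [[0,0,0,0,0,0,1],[0,0,0,0,0,0,1],[0,0,0,0,0,0,1],[0,0,0,0,0,0,1],[0,0,0,0,0,0,1],[0,0,0,0,0,0,1],[0,0,0,0,0,0,1],[0,0,0,0,0,0,1]]
  ]
}}

```text
time: 12.48
position: [613.7, -320.2, 96.0]
tcp_rot: [[0.136, 0.991, 0.0], [0.991, -0.136, -0.001], [-0.001, 0.0, -1.0]]
contact_force: [-0.7, 0.6, 0.3]
finger_gap: 29.6
```

Request:
{"fn": "move_arm", "kwargs": {
  "deltas": [
    [[0,0,0,0,0,10,1],[0,0,0,0,0,25,1],[0,0,0,0,0,25,1],[0,0,0,0,0,10,1],[0,0,0,0,0,0,1]]
  ]
}}

```text
time: 13.1
position: [611.3, -320.3, 166.0]
tcp_rot: [[0.136, 0.991, -0.005], [0.991, -0.136, 0.001], [0.0, -0.005, -1.0]]
contact_force: [-0.9, -0.9, -5.5]
finger_gap: 29.9
```

```bash
python3 - <<'E'
from h import *
st()
d=grab('wrist','w4.png')
d=grab('top','t4.png')
crop(d,255,170,535,360,2.85,'t4c.png')
E
```

```text
t 13.1 p [ 611.3 -320.3  166. ] yaw 82.16 z [-5.4e-03  7.0e-04 -1.0e+00] gap 29.9 F [-0.9 -0.9 -5.5] q [ 0.85  0.6  -0.67  1.3   0.36  1.36  1.63]
```

View pics/w4.png

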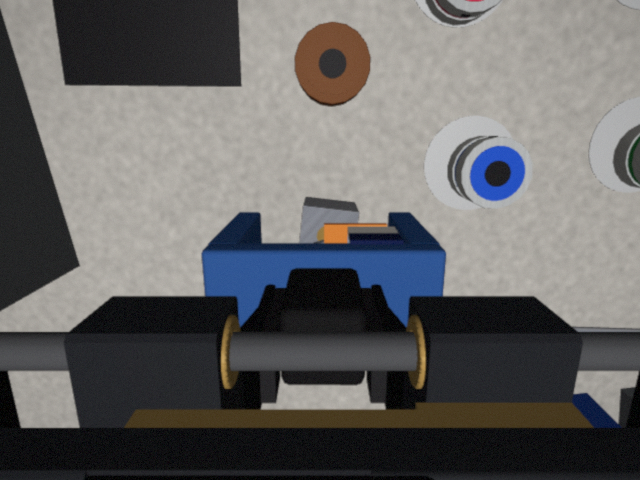

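View pics/t4c.png

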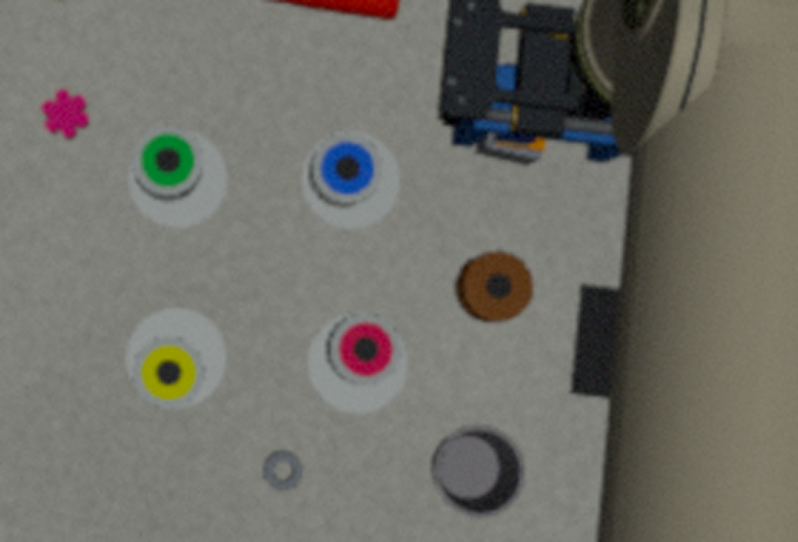

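Request:
{"fn": "move_arm", "kwargs": {
  "deltas": [
    [[0,-0.3,0,-15,11,5,1],[0,0,0,-32,24,0,1],[0,0,0,-35,26,0,1],[0,0,0,-32,24,0,1],[0,0,0,-15,11,0,1],[0,0,0,-5,4,0,1],[0,0,0,0,0,0,1],[0,0,0,0,0,0,1]]
  ]
}}

```text
time: 14.2
position: [470.1, -217.1, 162.3]
tcp_rot: [[0.138, 0.99, -0.01], [0.99, -0.138, 0.006], [0.004, -0.01, -1.0]]
contact_force: [-0.1, -0.1, -5.5]
finger_gap: 30.0
```

```bash
python3 - <<'E'
from h import *
st()
E
```

```text
t 14.2 p [ 470.1 -217.1  162.3] yaw 82.09 z [-0.0097  0.0057 -0.9999] gap 30.0 F [-0.1 -0.1 -5.5] q [ 1.04  0.23 -0.78  1.78  0.17  1.21  1.65]
```

Request:
{"fn": "move_arm", "kwargs": {
  "deltas": [
    [[-0.3,-0.5,0,-12,10.5,0,1],[0,0,0,0,0,0,1],[0,0,0,0,0,-15,1],[0,0,0,0,0,-18,1],[0,0,0,0,0,-8,1],[0,0,0,0,0,0,1]]
  ]
}}

```text
time: 14.95
position: [459.7, -207.7, 116.8]
tcp_rot: [[0.139, 0.99, -0.001], [0.99, -0.139, 0.004], [0.004, -0.001, -1.0]]
contact_force: [0.1, -0.0, -5.1]
finger_gap: 29.7
```

```bash
python3 - <<'E'
from h import *
st()
E
```

```text
t 14.95 p [ 459.7 -207.7  116.8] yaw 82.04 z [-8.0e-04  3.8e-03 -1.0e+00] gap 29.7 F [ 0.1 -0.  -5.1] q [ 1.03  0.24 -0.77  1.87  0.19  1.1   1.62]
```

Request:
{"fn": "move_arm", "kwargs": {
  "deltas": [
    [[-0.2,0,0,-1.5,1,-8,1],[0,0,0,0,0,-8,1],[0,0,0,0,0,-4,1],[0,0,0,0,0,-2,1],[0,0,0,0,0,-1,1],[0,0,0,0,0,0,1]]
  ]
}}

```text
time: 15.7
position: [460.3, -206.8, 96.0]
tcp_rot: [[0.138, 0.99, 0.002], [0.99, -0.138, -0.003], [-0.002, 0.003, -1.0]]
contact_force: [0.0, 0.7, -3.6]
finger_gap: 29.5
```

```bash
python3 - <<'E'
from h import *
st()
E
```

```text
t 15.7 p [ 460.3 -206.8   96. ] yaw 82.06 z [ 0.0024 -0.0025 -1.    ] gap 29.5 F [ 0.   0.7 -3.6] q [ 1.02  0.27 -0.77  1.89  0.21  1.06  1.6 ]
```

Request:
{"fn": "move_arm", "kwargs": {
  "deltas": [
    [[0.1,0.1,0,0,0,-1.5,1],[0,0,0,0,0,-1,1],[0,0,0,0,0,0,0],[0,0,0,0,0,0,0],[0,0,0,0,0,0,0],[0,0,0,0,0,0,0]]
  ]
}}

```text
time: 16.45
position: [462.5, -207.7, 96.4]
tcp_rot: [[0.138, 0.99, 0.004], [0.99, -0.138, -0.003], [-0.003, 0.005, -1.0]]
contact_force: [-0.7, 0.4, -1.0]
finger_gap: 62.0
```

```bash
cat >> h.py <<'E'
def see(x,y,tag):
    d=grab('scene',tag+'_s.png'); u,v=w2pix(d,[x,y,60]);u,v=int(u),int(v)
    crop(d,max(0,u-50),max(0,v-38),u+50,v+38,7.8,tag+'_sc.png')
    return d
E
python3 - <<'E'
from h import *
st(); see(459,-206,'red'); grab('wrist','red_w.png')
E
```

```text
t 16.45 p [ 462.5 -207.7   96.4] yaw 82.04 z [ 0.0045 -0.0033 -1.    ] gap 62.0 F [-0.7  0.4 -1. ] q [ 1.02  0.27 -0.77  1.89  0.22  1.06  1.6 ]
```

View pics/red_sc.png

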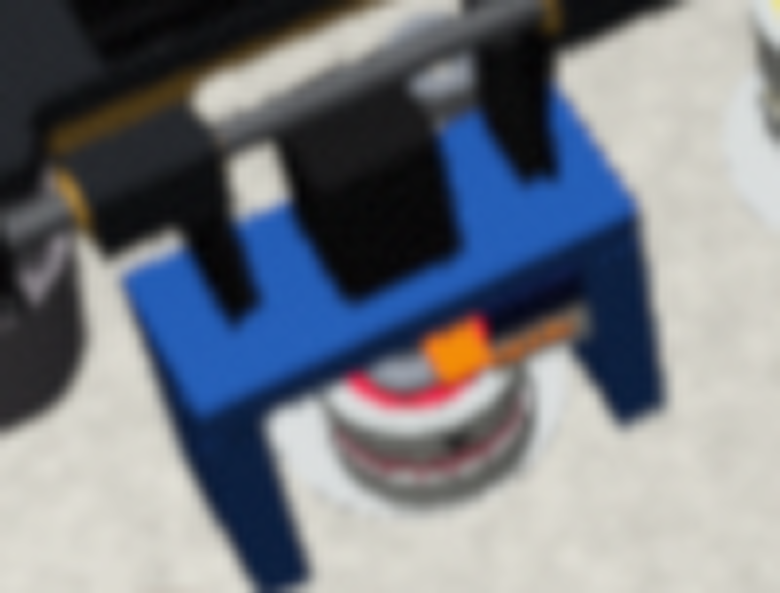

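View pics/red_w.png

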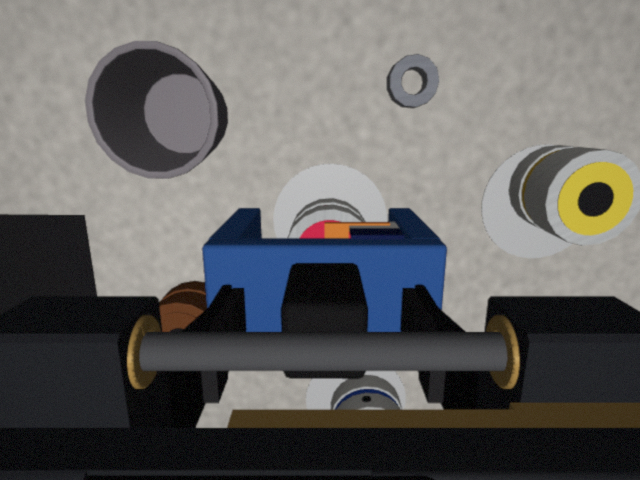

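```bash
python3 - <<'E'
from h import *
t=grab('top'); s=grab('scene')
def ray(d,u,v):
    R,_=cv2.Rodrigues(np.array(d['rvec'],float)); c=-R.T@np.array(d['tvec'],float).ravel()
    r=R.T@np.array([(u-d['cx'])/d['fx'],(v-d['cy'])/d['fy'],1]); return c,r/np.linalg.norm(r)
T=dict(red=(366,349),yel=(168,372),grn=(168,160),blue=(347,168),brown=(499,286),block=(519,126))
S=dict(red=(274,234),yel=(487,62),grn=(675,258),blue=(450,409),brown=(149,406))
for n in T:
    c1,r1=ray(t,255+T[n][0]/2.85,170+T[n][1]/2.85)
    if n=='block': p=(237.5,331)
    else: p=(170+S[n][0]/3.8,170+S[n][1]/3.8)
    c2,r2=ray(s,*p)
    A=np.stack([r1,-r2],1); k=np.linalg.lstsq(A,c2-c1,rcond=None)[0]
    a,b=c1+k[0]*r1,c2+k[1]*r2; print(n,((a+b)/2).round(1),np.linalg.norm(a-b).round(1))
E
```

```text
red [ 459.6 -204.9   41.7] 2.8
yel [446.5 -66.5  51.2] 2.0
grn [594.1 -69.5  52. ] 2.0
blue [ 587.1 -195.8   42. ] 2.5
brown [ 501.5 -299.8   42. ] 2.9
block [ 614.4 -317.2   46.9] 4.3
```

Request:
{"fn": "move_arm", "kwargs": {
  "deltas": [
    [[0.2,0.2,0,-2,0.8,-1,1],[0,0,0,0,0,0,1],[0,0,0,0,0,0,1],[0,0,0,0,0,0,1],[0,0,0,0,0,0,1],[0,0,0,0,0,0,1]]
  ]
}}

```text
time: 17.4
position: [460.2, -206.8, 95.2]
tcp_rot: [[0.138, 0.99, 0.0], [0.99, -0.138, 0.0], [0.001, 0.0, -1.0]]
contact_force: [-0.1, 0.1, -0.8]
finger_gap: 33.6
```

```bash
python3 - <<'E'
from h import *
st()
E
```

```text
t 17.4 p [ 460.2 -206.8   95.2] yaw 82.05 z [ 5.e-04  5.e-04 -1.e+00] gap 33.6 F [-0.1  0.1 -0.8] q [ 1.02  0.27 -0.77  1.89  0.21  1.06  1.6 ]
```

Request:
{"fn": "move_arm", "kwargs": {
  "deltas": [
    [[0,0,0,0,0,0,1],[0,0,0,0,0,0,1],[0,0,0,0,0,12,1],[0,0,0,0,0,25,1],[0,0,0,0,0,25,1],[0,0,0,0,0,10,1],[0,0,0,0,0,0,1]]
  ]
}}

```text
time: 18.27
position: [458.1, -205.8, 169.0]
tcp_rot: [[0.138, 0.99, -0.004], [0.99, -0.138, 0.003], [0.002, -0.004, -1.0]]
contact_force: [-0.1, -0.0, -6.4]
finger_gap: 29.5
```

Request:
{"fn": "move_arm", "kwargs": {
  "deltas": [
    [[0,0,0,-2,14,0,1],[0,0,0,-4,34,0,1],[0,0,0,-4,38,0,1],[0,0,0,-4,32,0,1],[0,0,0,-1,14,0,1],[0,0,0,0,5,0,1],[0,0,0,0,0,0,1],[0,0,0,0,0,0,1]]
  ]
}}

```text
time: 19.27
position: [438.5, -61.7, 163.7]
tcp_rot: [[0.138, 0.99, -0.011], [0.99, -0.138, 0.006], [0.005, -0.012, -1.0]]
contact_force: [0.1, -0.3, -5.3]
finger_gap: 29.8
```

```bash
python3 - <<'E'
from h import *
st()
d=grab('top','t5.png')
crop(d,255,170,535,360,2.85,'t5c.png')
E
```

```text
t 19.27 p [438.5 -61.7 163.7] yaw 82.07 z [-0.011   0.0062 -0.9999] gap 29.8 F [ 0.1 -0.3 -5.3] q [ 0.95  0.04 -0.91  1.95  0.03  1.18  1.47]
```

View pics/t5c.png

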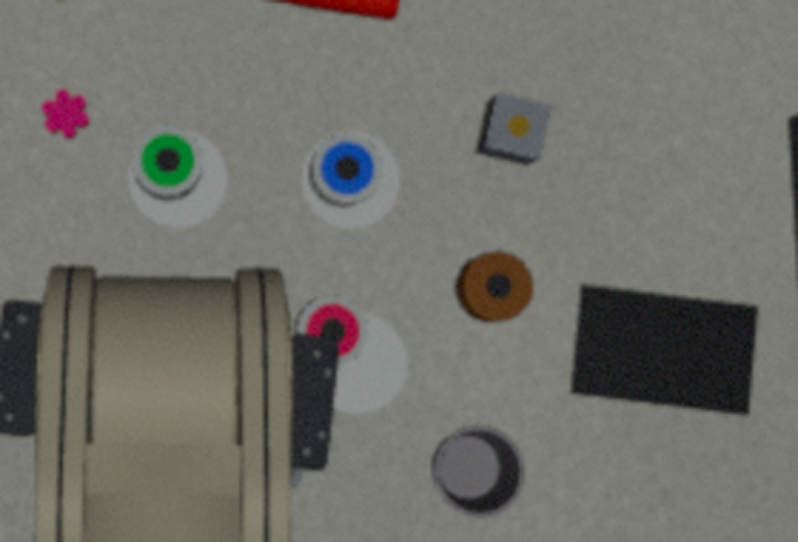

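Request:
{"fn": "move_arm", "kwargs": {
  "deltas": [
    [[-0.3,-0.6,0,6.5,-5.6,0,1],[0,0,0,0,0,0,1],[0,0,0,0,0,-14,1],[0,0,0,0,0,-16,1],[0,0,0,0,0,-8,1],[0,0,0,0,0,0,1]]
  ]
}}

```text
time: 20.08
position: [444.7, -68.9, 121.9]
tcp_rot: [[0.14, 0.99, -0.001], [0.99, -0.14, 0.002], [0.002, -0.002, -1.0]]
contact_force: [0.5, 0.5, -4.7]
finger_gap: 29.5
```

```bash
python3 - <<'E'
from h import *
st(); grab('wrist','y_w.png')
E
```

```text
t 20.07 p [444.7 -68.9 121.9] yaw 81.94 z [-0.0015  0.0019 -1.    ] gap 29.5 F [ 0.5  0.5 -4.7] q [ 0.93  0.11 -0.91  1.99  0.1   1.09  1.41]
```

View pics/y_w.png

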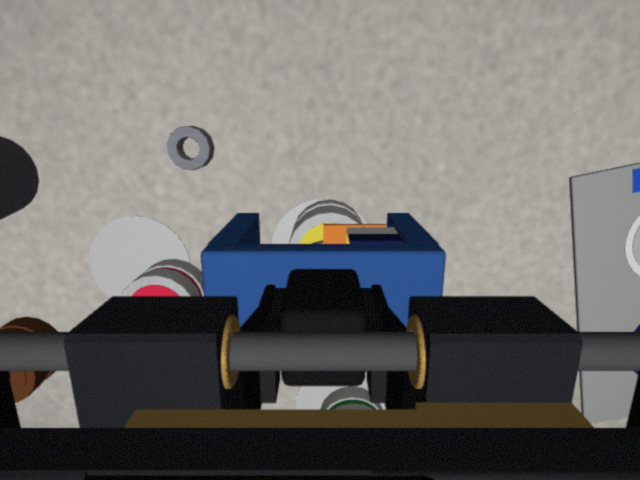

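Request:
{"fn": "move_arm", "kwargs": {
  "deltas": [
    [[-0.1,-0.1,0,0,1.5,-8,1],[0,0,0,0,0,-10,1],[0,0,0,0,0,-7,1],[0,0,0,0,0,-3,1],[0,0,0,0,0,-2,1],[0,0,0,0,0,0,1]]
  ]
}}

```text
time: 20.88
position: [449.2, -68.0, 95.6]
tcp_rot: [[0.141, 0.99, 0.008], [0.99, -0.141, -0.004], [-0.003, 0.008, -1.0]]
contact_force: [-1.8, 0.9, -3.4]
finger_gap: 29.6
```

```bash
python3 - <<'E'
from h import *
st()
E
```

```text
t 20.88 p [449.2 -68.   95.6] yaw 81.92 z [ 0.0077 -0.0039 -1.    ] gap 29.6 F [-1.8  0.9 -3.4] q [ 0.91  0.16 -0.9   2.01  0.15  1.03  1.36]
```

Request:
{"fn": "move_arm", "kwargs": {
  "deltas": [
    [[0.2,0.4,0,-2,0,-1.5,1],[0,0,0,0,0,-0.5,1],[0,0,0,0,0,0,0],[0,0,0,0,0,0,0],[0,0,0,0,0,0,0],[0,0,0,0,0,0,0]]
  ]
}}

```text
time: 21.62
position: [449.8, -68.3, 95.2]
tcp_rot: [[0.141, 0.99, 0.006], [0.99, -0.141, -0.001], [-0.0, 0.006, -1.0]]
contact_force: [0.0, -0.1, 0.1]
finger_gap: 61.6
```

```bash
python3 - <<'E'
from h import *
st(); see(447,-68,'yel'); grab('wrist','yel_w.png')
E
```

```text
t 21.62 p [449.8 -68.3  95.2] yaw 81.91 z [ 0.0055 -0.001  -1.    ] gap 61.6 F [ 0.  -0.1  0.1] q [ 0.91  0.16 -0.9   2.01  0.15  1.03  1.36]
```

View pics/yel_sc.png

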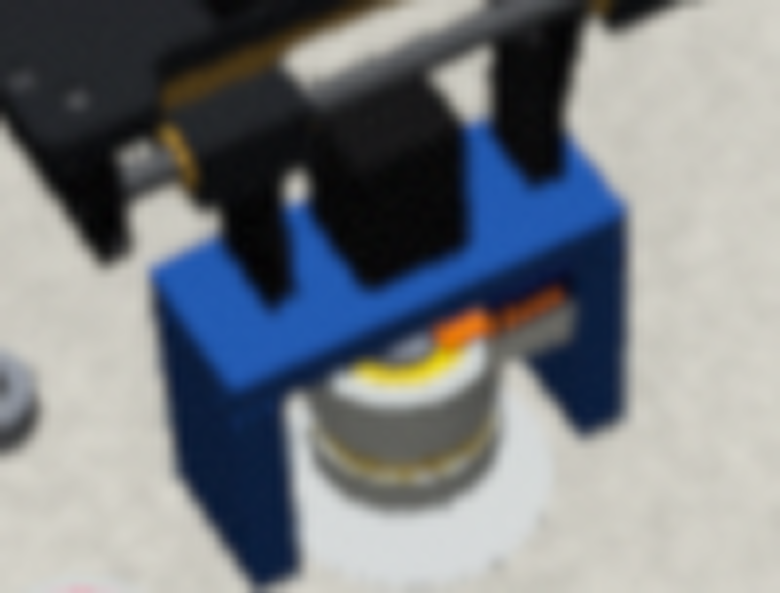

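Request:
{"fn": "move_arm", "kwargs": {
  "deltas": [
    [[0.1,0.3,0,-1,0,0,1],[0,0,0,0,0,0,1],[0,0,0,0,0,0,1],[0,0,0,0,0,0,1],[0,0,0,0,0,0,1],[0,0,0,0,0,0,1],[0,0,0,0,0,0,1],[0,0,0,0,0,0,1]]
  ]
}}

```text
time: 22.72
position: [448.8, -68.1, 95.2]
tcp_rot: [[0.141, 0.99, 0.0], [0.99, -0.141, 0.001], [0.001, -0.0, -1.0]]
contact_force: [1.0, 0.3, -0.2]
finger_gap: 29.7
```

```bash
python3 - <<'E'
from h import *
st()
E
```

```text
t 22.73 p [448.8 -68.1  95.2] yaw 81.92 z [ 0.      0.0011 -1.    ] gap 29.7 F [ 1.   0.3 -0.2] q [ 0.91  0.17 -0.9   2.01  0.15  1.03  1.37]
```

Request:
{"fn": "move_arm", "kwargs": {
  "deltas": [
    [[0,0,0,0,0,12,1],[0,0,0,0,0,25,1],[0,0,0,0,0,25,1],[0,0,0,0,0,12,1],[0,0,0,0,0,0,1]]
  ]
}}

```text
time: 23.35
position: [446.7, -67.8, 171.5]
tcp_rot: [[0.14, 0.99, -0.004], [0.99, -0.14, 0.002], [0.001, -0.004, -1.0]]
contact_force: [-0.7, 0.6, -5.8]
finger_gap: 29.5
```

Request:
{"fn": "move_arm", "kwargs": {
  "deltas": [
    [[0,0,0,14,0,0,1],[0,0,0,34,0,0,1],[0,0,0,38,0,0,1],[0,0,0,32,0,0,1],[0,0,0,14,0,0,1],[0,0,0,5,0,0,1],[0,0,0,0,0,0,1],[0,0,0,0,0,0,1]]
  ]
}}

```text
time: 24.35
position: [582.6, -68.8, 162.3]
tcp_rot: [[0.143, 0.99, -0.017], [0.99, -0.143, 0.003], [0.0, -0.017, -1.0]]
contact_force: [-0.4, -0.4, -4.5]
finger_gap: 29.7
```

```bash
python3 - <<'E'
from h import *
st()
d=grab('top','t6.png')
crop(d,255,170,535,360,2.85,'t6c.png')
E
```

```text
t 24.35 p [582.6 -68.8 162.3] yaw 81.79 z [-0.0169  0.0026 -0.9999] gap 29.7 F [-0.4 -0.4 -4.5] q [ 0.72  0.44 -0.87  1.59  0.34  1.29  1.23]
```

View pics/t6c.png

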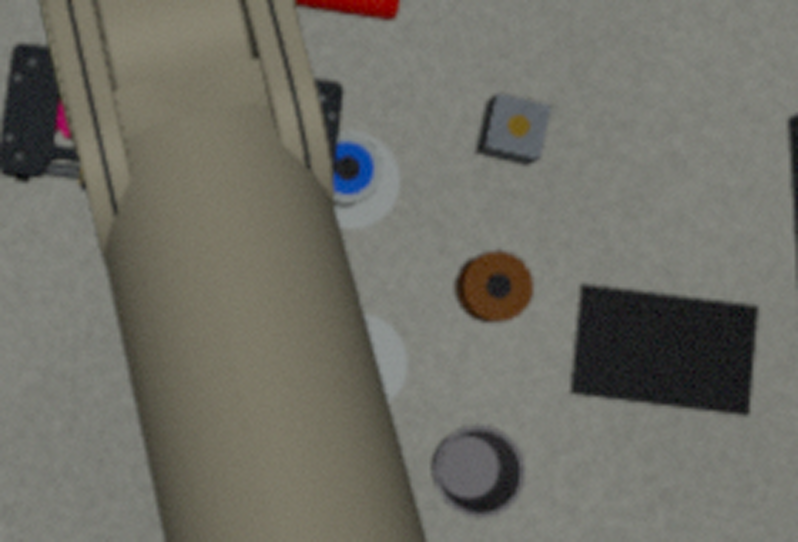

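Request:
{"fn": "move_arm", "kwargs": {
  "deltas": [
    [[-0.1,-0.95,0,11.5,-1.2,0,1],[0,0,0,0,0,0,1],[0,0,0,0,0,-14,1],[0,0,0,0,0,-16,1],[0,0,0,0,0,-8,1],[0,0,0,0,0,0,1]]
  ]
}}

```text
time: 25.15
position: [593.7, -70.8, 121.0]
tcp_rot: [[0.144, 0.99, -0.0], [0.99, -0.144, -0.0], [-0.0, -0.0, -1.0]]
contact_force: [0.0, 0.1, -5.5]
finger_gap: 29.8
```

```bash
python3 - <<'E'
from h import *
st(); grab('wrist','g_w.png')
E
```

```text
t 25.15 p [593.7 -70.8 121. ] yaw 81.75 z [-2.e-04 -2.e-04 -1.e+00] gap 29.8 F [ 0.   0.1 -5.5] q [ 0.7   0.48 -0.85  1.62  0.38  1.21  1.2 ]
```

View pics/g_w.png

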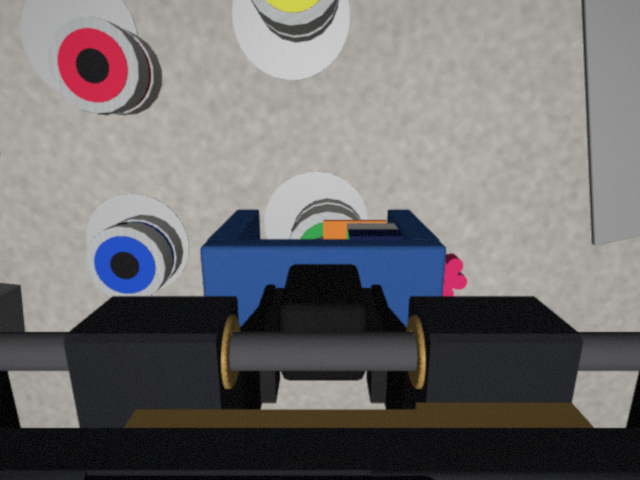

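Request:
{"fn": "move_arm", "kwargs": {
  "deltas": [
    [[0,0,0,-1,0.5,-8,1],[0,0,0,0,0,-10,1],[0,0,0,0,0,-6,1],[0,0,0,0,0,-3,1],[0,0,0,0,0,-2,1],[0,0,0,0,0,0,1]]
  ]
}}

```text
time: 25.95
position: [595.5, -70.3, 95.8]
tcp_rot: [[0.144, 0.99, 0.006], [0.99, -0.144, -0.003], [-0.002, 0.007, -1.0]]
contact_force: [-0.3, -0.3, -3.7]
finger_gap: 30.1
```

```bash
python3 - <<'E'
from h import *
st()
E
```

```text
t 25.95 p [595.5 -70.3  95.8] yaw 81.72 z [ 0.0064 -0.0026 -1.    ] gap 30.1 F [-0.3 -0.3 -3.7] q [ 0.69  0.51 -0.83  1.65  0.41  1.16  1.18]
```

Request:
{"fn": "move_arm", "kwargs": {
  "deltas": [
    [[0.1,0.4,0,-1,0,-1.5,1],[0,0,0,0,0,-1,1],[0,0,0,0,0,0,0],[0,0,0,0,0,0,0],[0,0,0,0,0,0,0],[0,0,0,0,0,0,0]]
  ]
}}

```text
time: 26.7
position: [596.7, -70.4, 95.3]
tcp_rot: [[0.144, 0.99, 0.003], [0.99, -0.144, -0.001], [-0.001, 0.003, -1.0]]
contact_force: [-0.6, 0.3, 0.2]
finger_gap: 61.7
```

```bash
python3 - <<'E'
from h import *
st(); see(595,-70,'grn'); grab('wrist','grn_w.png')
E
```

```text
t 26.7 p [596.7 -70.4  95.3] yaw 81.7 z [ 0.0034 -0.001  -1.    ] gap 61.7 F [-0.6  0.3  0.2] q [ 0.69  0.51 -0.83  1.64  0.41  1.16  1.18]
```

View pics/grn_sc.png

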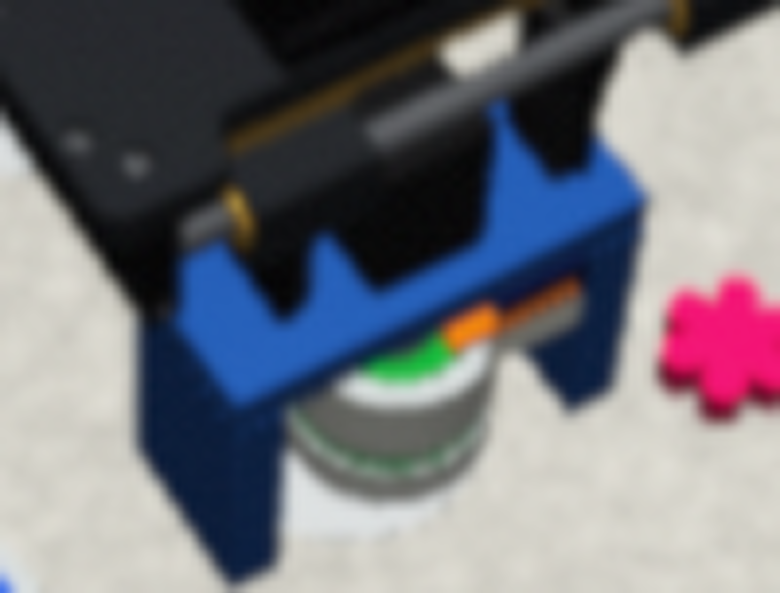

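Request:
{"fn": "move_arm", "kwargs": {
  "deltas": [
    [[0,0.2,0,-1,0,0,1],[0,0,0,0,0,0,1],[0,0,0,0,0,0,1],[0,0,0,0,0,0,1],[0,0,0,0,0,0,1],[0,0,0,0,0,0,1],[0,0,0,0,0,0,1],[0,0,0,0,0,0,1]]
  ]
}}

```text
time: 27.8
position: [595.6, -70.5, 95.3]
tcp_rot: [[0.144, 0.99, -0.0], [0.99, -0.144, -0.001], [-0.001, -0.0, -1.0]]
contact_force: [0.6, 0.3, 0.5]
finger_gap: 29.3
```

Request:
{"fn": "move_arm", "kwargs": {
  "deltas": [
    [[0,0,0,0,0,12,1],[0,0,0,0,0,25,1],[0,0,0,0,0,25,1],[0,0,0,0,0,12,1],[0,0,0,0,0,0,1]]
  ]
}}

```text
time: 28.42
position: [593.5, -70.5, 171.0]
tcp_rot: [[0.144, 0.99, -0.005], [0.99, -0.144, -0.001], [-0.001, -0.005, -1.0]]
contact_force: [-1.1, 0.4, -5.7]
finger_gap: 29.8
```

Request:
{"fn": "move_arm", "kwargs": {
  "deltas": [
    [[0,0,0,-1,-14,0,1],[0,0,0,-1,-30,0,1],[0,0,0,-2,-34,0,1],[0,0,0,-1,-28,0,1],[0,0,0,0,-12,0,1],[0,0,0,0,-5,0,1],[0,0,0,0,0,0,1],[0,0,0,0,0,0,1]]
  ]
}}

```text
time: 29.42
position: [584.4, -199.1, 164.6]
tcp_rot: [[0.143, 0.99, -0.014], [0.99, -0.143, 0.002], [-0.0, -0.014, -1.0]]
contact_force: [-0.3, 1.0, -5.3]
finger_gap: 29.8
```

```bash
python3 - <<'E'
from h import *
st()
d=grab('scene','s6.png')
E
```

```text
t 29.43 p [ 584.4 -199.1  164.6] yaw 81.79 z [-0.0137  0.0019 -0.9999] gap 29.8 F [-0.3  1.  -5.3] q [ 0.86  0.49 -0.82  1.51  0.36  1.31  1.44]
```

View pics/s6.png

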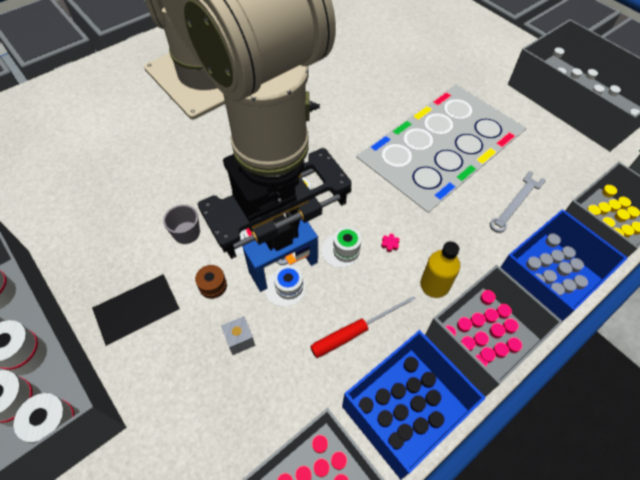

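Request:
{"fn": "move_arm", "kwargs": {
  "deltas": [
    [[-0.1,-0.8,0,1.6,2.3,0,1],[0,0,0,0,0,0,1],[0,0,0,0,0,-15,1],[0,0,0,0,0,-20,1],[0,0,0,0,0,-9,1],[0,0,0,0,0,0,1]]
  ]
}}

```text
time: 30.22
position: [585.5, -194.8, 116.4]
tcp_rot: [[0.14, 0.99, -0.0], [0.99, -0.14, 0.001], [0.001, -0.0, -1.0]]
contact_force: [0.2, -0.2, -4.5]
finger_gap: 30.0
```

```bash
python3 - <<'E'
from h import *
st()
E
```

```text
t 30.23 p [ 585.5 -194.8  116.4] yaw 81.92 z [-3.e-04  7.e-04 -1.e+00] gap 30.0 F [ 0.2 -0.2 -4.5] q [ 0.86  0.52 -0.8   1.58  0.39  1.21  1.41]
```

Request:
{"fn": "move_arm", "kwargs": {
  "deltas": [
    [[0,0,0,-0.5,-1.5,-7,1],[0,0,0,0,0,-7,1],[0,0,0,0,0,-4,1],[0,0,0,0,0,-3,1],[0,0,0,0,0,-2,1],[0,0,0,0,0,0,1]]
  ]
}}

```text
time: 30.98
position: [587.0, -196.8, 95.9]
tcp_rot: [[0.141, 0.99, 0.004], [0.99, -0.141, -0.001], [-0.001, 0.004, -1.0]]
contact_force: [-1.0, -1.1, -3.5]
finger_gap: 29.8
```

```bash
python3 - <<'E'
from h import *
st()
E
```

```text
t 30.98 p [ 587.  -196.8   95.9] yaw 81.9 z [ 0.004  -0.0014 -1.    ] gap 29.8 F [-1.  -1.1 -3.5] q [ 0.85  0.54 -0.79  1.59  0.41  1.18  1.4 ]
```

Request:
{"fn": "move_arm", "kwargs": {
  "deltas": [
    [[0.1,0.2,0,-1,0,-1.5,1],[0,0,0,0,0,-1,1],[0,0,0,0,0,0,0],[0,0,0,0,0,0,0],[0,0,0,0,0,0,0],[0,0,0,0,0,0,0]]
  ]
}}

```text
time: 31.72
position: [587.9, -197.0, 95.5]
tcp_rot: [[0.141, 0.99, 0.005], [0.99, -0.141, -0.001], [0.0, 0.005, -1.0]]
contact_force: [-0.8, -0.2, -0.1]
finger_gap: 61.7
```

```bash
python3 - <<'E'
from h import *
st(); see(586,-196,'blu'); grab('wrist','blu_w.png')
E
```

```text
t 31.73 p [ 587.9 -197.    95.5] yaw 81.9 z [ 4.6e-03 -6.0e-04 -1.0e+00] gap 61.7 F [-0.8 -0.2 -0.1] q [ 0.85  0.54 -0.79  1.59  0.41  1.18  1.4 ]
```

View pics/blu_sc.png

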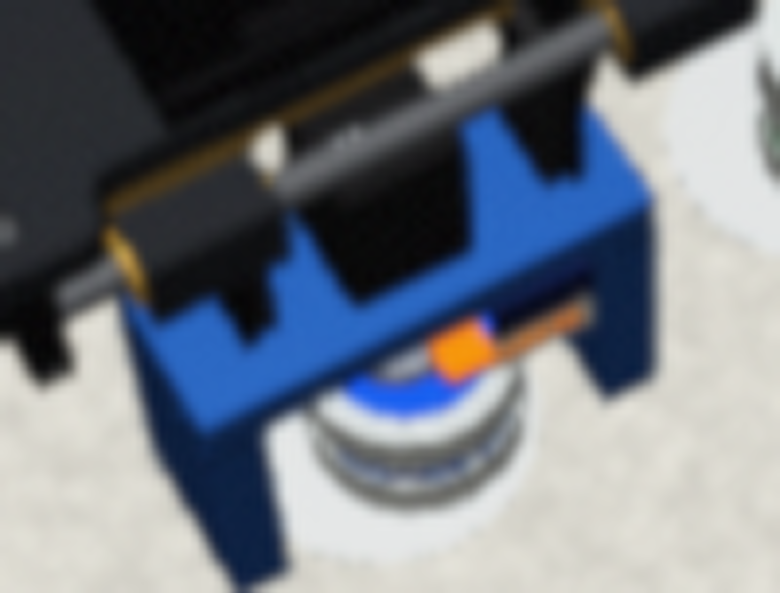

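View pics/blu_w.png

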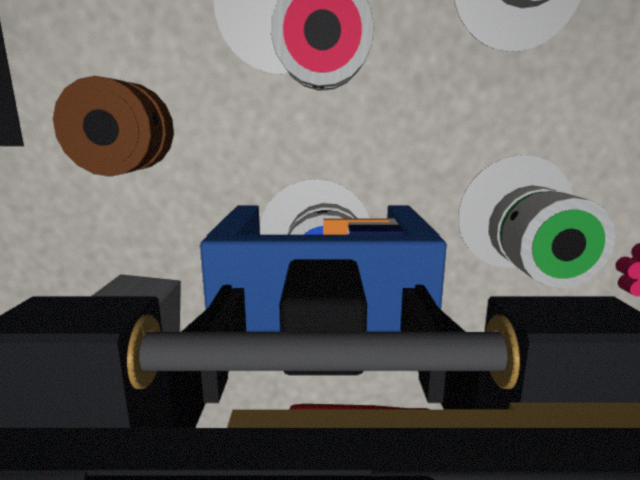

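Request:
{"fn": "move_arm", "kwargs": {
  "deltas": [
    [[0,0.25,0,-1,0,0,1],[0,0,0,0,0,0,1],[0,0,0,0,0,0,1],[0,0,0,0,0,0,1],[0,0,0,0,0,0,1],[0,0,0,0,0,0,1],[0,0,0,0,0,0,1],[0,0,0,0,0,0,1]]
  ]
}}

```text
time: 32.83
position: [586.8, -196.8, 95.4]
tcp_rot: [[0.141, 0.99, -0.0], [0.99, -0.141, -0.0], [-0.0, -0.0, -1.0]]
contact_force: [-0.0, -0.1, -0.0]
finger_gap: 29.9
```

Request:
{"fn": "move_arm", "kwargs": {
  "deltas": [
    [[0,0,0,0,0,12,1],[0,0,0,0,0,25,1],[0,0,0,0,0,25,1],[0,0,0,0,0,12,1],[0,0,0,0,0,0,1]]
  ]
}}

```text
time: 33.45
position: [584.7, -196.5, 170.9]
tcp_rot: [[0.141, 0.99, -0.005], [0.99, -0.141, 0.001], [0.0, -0.005, -1.0]]
contact_force: [-1.1, -0.3, -5.4]
finger_gap: 30.0
```

Request:
{"fn": "move_arm", "kwargs": {
  "deltas": [
    [[0,0,0,-8,-14,2,1],[0,0,0,-18,-32,1,1],[0,0,0,-22,-36,0,1],[0,0,0,-22,-36,0,1],[0,0,0,-22,-36,0,1],[0,0,0,-18,-32,0,1],[0,0,0,-9,-16,0,1],[0,0,0,0,0,0,1]]
  ]
}}

```text
time: 34.45
position: [451.9, -409.4, 166.6]
tcp_rot: [[0.145, 0.989, -0.016], [0.989, -0.145, 0.006], [0.003, -0.016, -1.0]]
contact_force: [1.0, 0.7, -5.4]
finger_gap: 30.1
```

```bash
python3 - <<'E'
from h import *
st()
E
```

```text
t 34.45 p [ 451.9 -409.4  166.6] yaw 81.67 z [-0.0156  0.0056 -0.9999] gap 30.1 F [ 1.   0.7 -5.4] q [ 1.24  0.45 -0.75  1.53  0.32  1.3   1.87]
```

Request:
{"fn": "move_arm", "kwargs": {
  "deltas": [
    [[-0.3,-0.9,0.6,2,-17,0,1],[0,0,0,0,0,0,1],[0,0,0,0,0,0,1]]
  ]
}}

```text
time: 34.83
position: [456.1, -424.9, 166.3]
tcp_rot: [[0.129, 0.992, 0.002], [0.992, -0.129, 0.001], [0.002, 0.002, -1.0]]
contact_force: [0.6, 0.5, -5.8]
finger_gap: 30.1
```

```bash
python3 - <<'E'
from h import *
st(); grab('wrist','m_w.png'); see(452,-428,'m')
E
```

```text
t 34.83 p [ 456.1 -424.9  166.3] yaw 82.58 z [ 0.0023  0.0014 -1.    ] gap 30.1 F [ 0.6  0.5 -5.8] q [ 1.24  0.47 -0.75  1.51  0.32  1.29  1.9 ]
```

View pics/m_w.png

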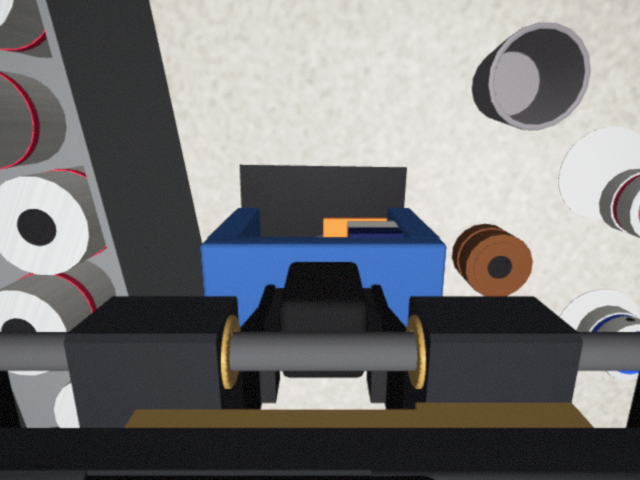

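View pics/m_sc.png

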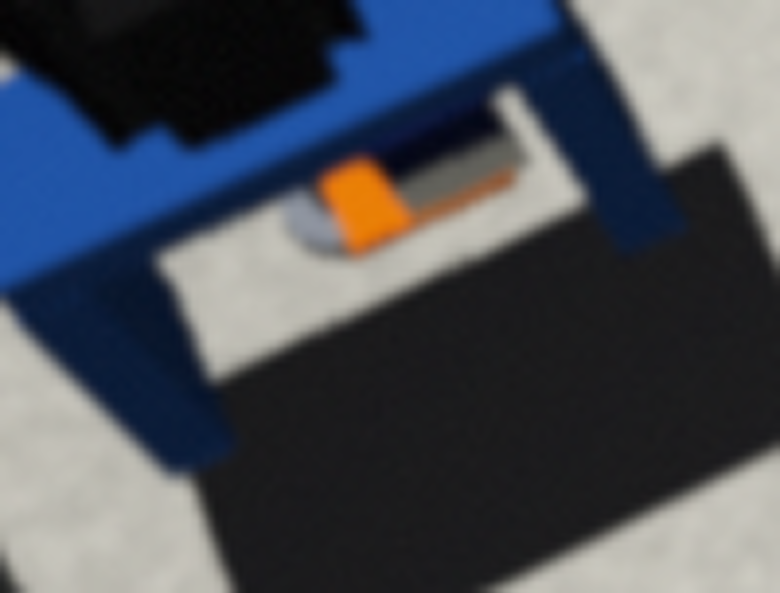

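Request:
{"fn": "move_arm", "kwargs": {
  "deltas": [
    [[-0.1,0.1,0,-3,-3,0,1],[0,0,0,0,0,-12,1],[0,0,0,0,0,-20,1],[0,0,0,0,0,-16,1],[0,0,0,0,0,-8,1],[0,0,0,0,0,0,1]]
  ]
}}

```text
time: 35.67
position: [452.1, -427.1, 104.8]
tcp_rot: [[0.128, 0.992, -0.002], [0.992, -0.128, 0.001], [0.001, -0.002, -1.0]]
contact_force: [-0.5, 1.0, -4.8]
finger_gap: 29.7
```

```bash
python3 - <<'E'
from h import *
st(); d=see(452,-428,'m2');d=grab('wrist','m2_w.png')
E
```

```text
t 35.67 p [ 452.1 -427.1  104.8] yaw 82.62 z [-1.7e-03  9.0e-04 -1.0e+00] gap 29.7 F [-0.5  1.  -4.8] q [ 1.24  0.52 -0.73  1.58  0.36  1.19  1.88]
```

View pics/m2_sc.png

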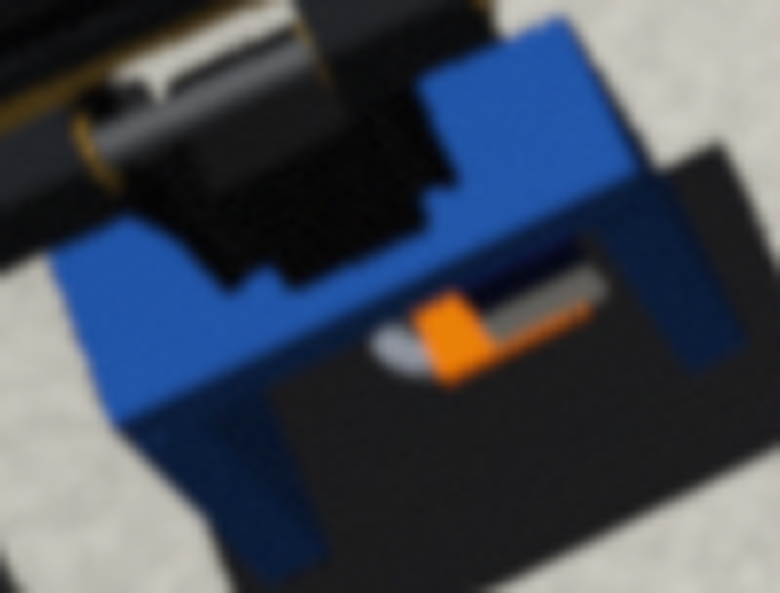

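Request:
{"fn": "move_arm", "kwargs": {
  "deltas": [
    [[0,-0.1,0,0,-0.5,-5,1],[0,0,0,0,0,-4,1],[0,0,0,0,0,-2,1],[0,0,0,0,0,-1,1],[0,0,0,0,0,0,1]]
  ]
}}

```text
time: 36.4
position: [453.7, -428.7, 95.6]
tcp_rot: [[0.129, 0.992, 0.004], [0.992, -0.129, -0.003], [-0.002, 0.004, -1.0]]
contact_force: [-1.3, 0.0, -4.8]
finger_gap: 29.4
```

```bash
python3 - <<'E'
from h import *
st(); d=see(452,-428,'m3')
E
```

```text
t 36.4 p [ 453.7 -428.7   95.6] yaw 82.61 z [ 0.0035 -0.0027 -1.    ] gap 29.4 F [-1.3  0.  -4.8] q [ 1.23  0.53 -0.73  1.58  0.37  1.17  1.87]
```

View pics/m3_sc.png

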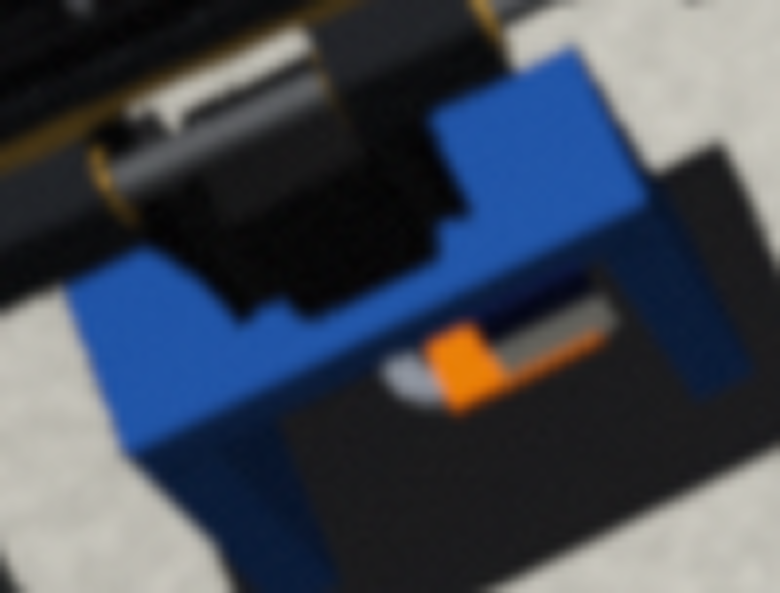

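Request:
{"fn": "move_arm", "kwargs": {
  "deltas": [
    [[0.1,0.2,0,-1,0.5,-1.5,1],[0,0,0,0,0,-1,1],[0,0,0,0,0,0,0],[0,0,0,0,0,0,0],[0,0,0,0,0,0,0],[0,0,0,0,0,0,0],[0,0,0,0,0,0,0],[0,0,0,0,0,0,0]]
  ]
}}

```text
time: 37.45
position: [454.8, -429.5, 96.0]
tcp_rot: [[0.129, 0.992, 0.004], [0.992, -0.129, -0.005], [-0.004, 0.005, -1.0]]
contact_force: [-0.5, -0.6, 0.2]
finger_gap: 81.0
```

Request:
{"fn": "move_arm", "kwargs": {
  "deltas": [
    [[0,0,0,0,0,12,0],[0,0,0,0,0,25,0],[0,0,0,0,0,30,0],[0,0,0,0,0,20,0],[0,0,0,0,0,0,0]]
  ]
}}

```text
time: 38.08
position: [455.2, -429.2, 188.8]
tcp_rot: [[0.128, 0.992, 0.006], [0.992, -0.128, -0.006], [-0.005, 0.007, -1.0]]
contact_force: [0.5, -0.4, -0.4]
finger_gap: 87.1
```

```bash
python3 - <<'E'
from h import *
st(); d=see(452,-428,'m4'); grab('wrist','m4_w.png')
E
```

```text
t 38.08 p [ 455.2 -429.2  188.8] yaw 82.63 z [ 0.006  -0.0057 -1.    ] gap 87.1 F [ 0.5 -0.4 -0.4] q [ 1.25  0.45 -0.76  1.48  0.31  1.33  1.91]
```

View pics/m4_w.png

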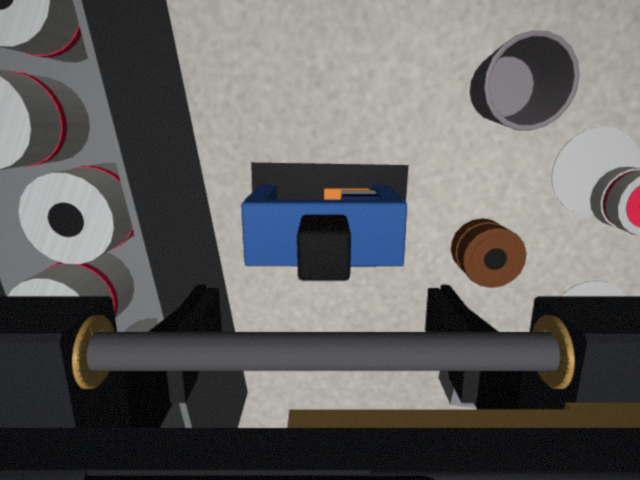

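View pics/m4_sc.png

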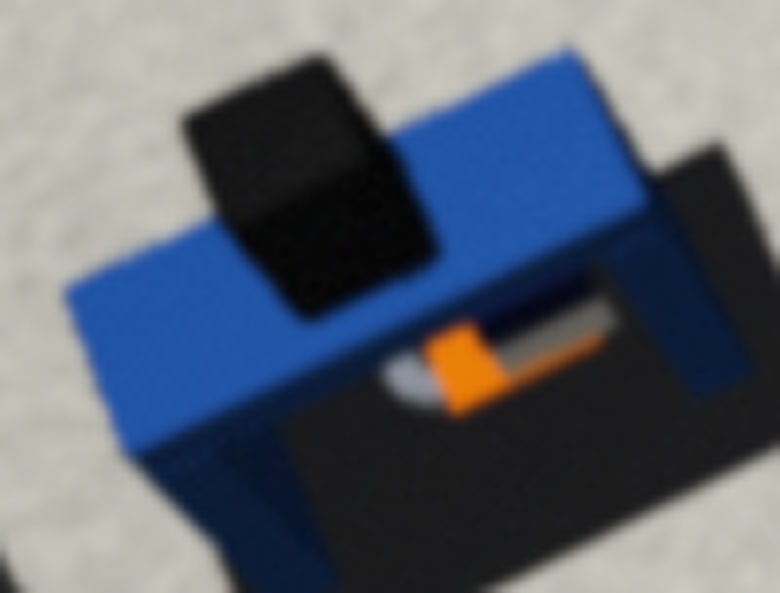

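```bash
python3 - <<'E'
from h import *
d=grab('wrist')
g=np.array([pix2w(d,*p,84) for p in[(244,205),(405,201),(405,265),(246,266)]]);print(g.round(1),g.mean(0).round(1))
print([pix2w(d,*p,0).round(1) for p in[(251,162),(408,165)]])
print('grip',pix2w(d,324,264,130).round(1))
s=grab('scene')
u,v=w2pix(s,[452,-428,60]);u0,v0=max(0,int(u)-50),max(0,int(v)-38)
Q=lambda a,b,z:pix2w(s,u0+a/7.8,v0+b/7.8,z).round(1)
print('scene grip',Q(280,135,130),'br',Q(572,48,84),Q(650,205,84),Q(128,452,84),Q(65,290,84),'mat',Q(720,143,0),Q(780,268,0))
t=grab('top'); crop(t,440,250,560,340,6,'t7.png')
E
```

```text
[[ 424.4 -475.9   84. ]
 [ 434.9 -373.3   84. ]
 [ 478.1 -376.5   84. ]
 [ 465.3 -482.    84. ]] [ 450.7 -426.9   84. ]
[array([ 403.7, -482.1,    0. ]), array([ 422.5, -354.4,    0. ])]
grip [ 454.9 -428.   130. ]
scene grip [ 452.  -425.9  130. ] br [ 437.2 -372.    84. ] [ 480.3 -376.9   84. ] [ 464.9 -481.9   84. ] [ 424.1 -477.1   84. ] mat [ 422.2 -354.6    0. ] [ 459.1 -359.7    0. ]
```

View pics/t7.png

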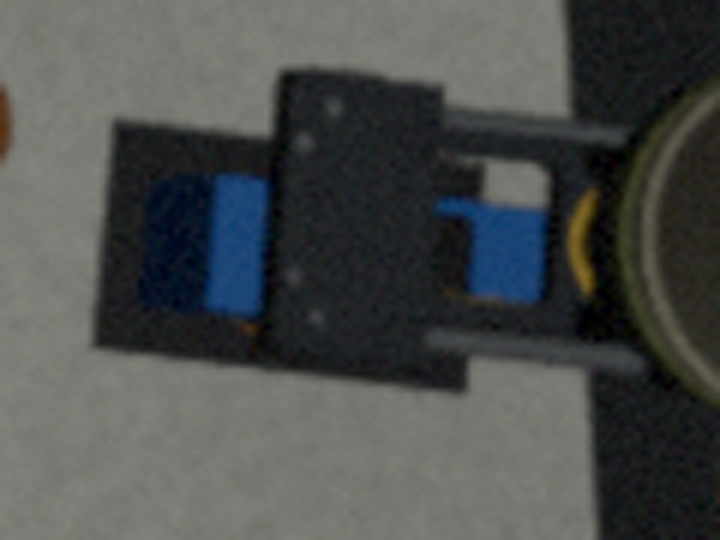

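Request:
{"fn": "move_arm", "kwargs": {
  "deltas": [
    [[0.3,0.3,-8,0,15,0,0],[0,0,-10,2,30,0,0],[0,0,-10,3,34,0,0],[0,0,-10,3,36,0,0],[0,0,-10,3,36,0,0],[0,0,-10,3,34,0,0],[0,0,-10,2,30,0,0],[0,0,-6,0,15,0,0]]
  ]
}}

```text
time: 39.33
position: [466.4, -191.1, 178.5]
tcp_rot: [[0.994, 0.106, 0.001], [0.106, -0.994, 0.013], [0.002, -0.012, -1.0]]
contact_force: [0.3, 0.1, -0.1]
finger_gap: 87.0
```

Request:
{"fn": "move_arm", "kwargs": {
  "deltas": [
    [[0,0,0,0,0,0,0],[0,0,0,0,0,0,0]]
  ]
}}

```text
time: 39.58
position: [465.9, -190.7, 177.8]
tcp_rot: [[0.994, 0.11, -0.0], [0.11, -0.994, 0.013], [0.001, -0.013, -1.0]]
contact_force: [0.4, -0.2, -0.0]
finger_gap: 87.5
```

```bash
python3 - <<'E'
from h import *
st(); grab('wrist','r1.png'); d=grab('top'); crop(d,440,250,560,340,6,'t8.png'); grab('scene','s8.png')
E
```

```text
t 39.58 p [ 465.9 -190.7  177.8] yaw 6.33 z [-5.000e-04  1.280e-02 -9.999e-01] gap 87.5 F [ 0.4 -0.2 -0. ] q [ 0.97  0.16 -0.72  1.8   0.1   1.22  0.33]
```

View pics/r1.png

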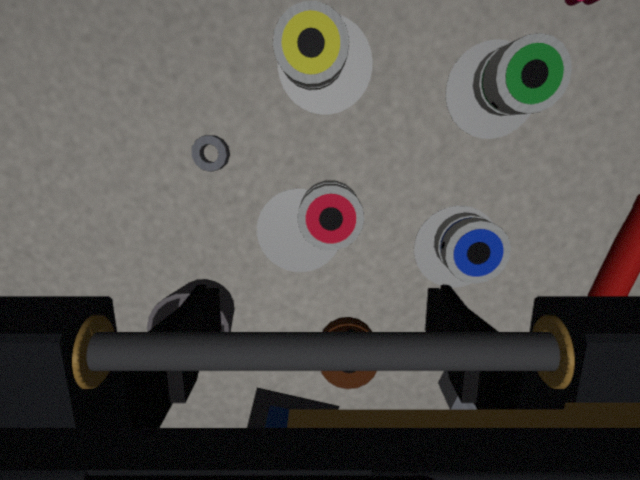

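View pics/t8.png

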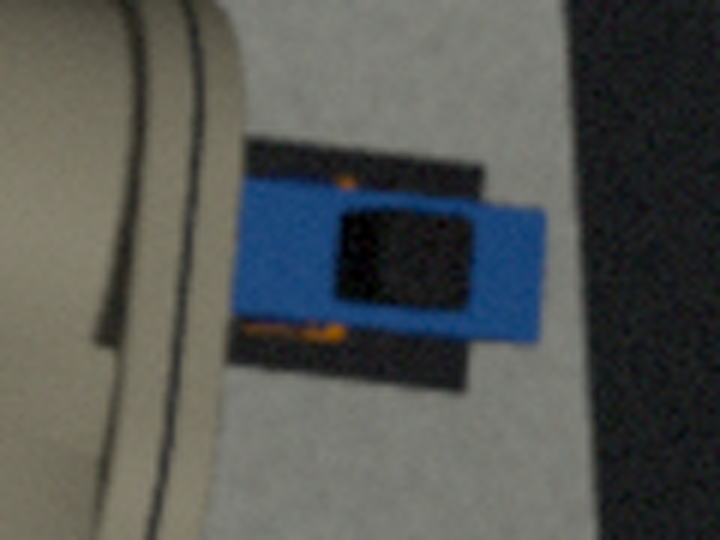

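View pics/s8.png

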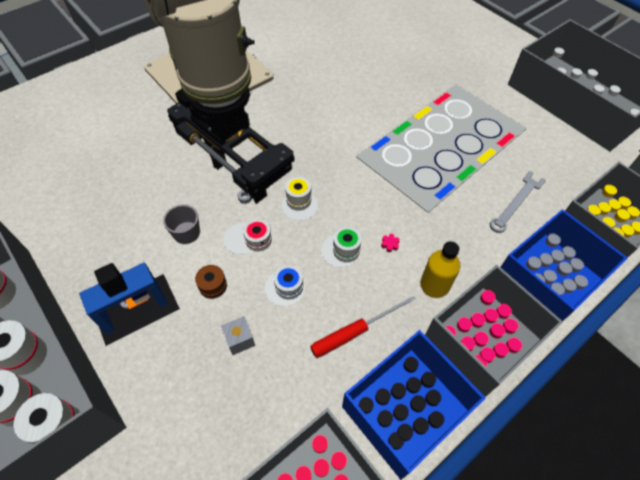

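```bash
python3 - <<'E'
from h import *
d=grab('wrist')
for n,u,v,z in[('red',331,218,36),('yel',311,42,46),('grn',535,73,46),('blu',479,253,36)]: print(n,pix2w(d,u,v,z).round(1))
t=grab('top')
for n,u,v,z in [('red',333,330,36),('yel',168,372,46),('grn',168,160,46),('blue',347,168,36)]: print(n,pix2w(t,255+u/2.85,170+v/2.85,z).round(1))
E
```

```text
red [ 472.2 -180.2   36. ]
yel [445.7 -64.4  46. ]
grn [594.2 -66.8  46. ]
blu [ 587.2 -194.9   36. ]
red [ 472.6 -183.9   36. ]
yel [445.9 -67.3  46. ]
grn [594.2 -70.3  46. ]
blue [ 587.1 -197.5   36. ]
```

Request:
{"fn": "move_arm", "kwargs": {
  "deltas": [
    [[-0.7,0,-2.4,6.5,8.7,0,0],[0,0,0,0,0,0,0],[0,0,0,0,0,-20,0],[0,0,0,0,0,-35,0],[0,0,0,0,0,-35,0],[0,0,0,0,0,-20,0],[0,0,0,0,0,-5,0],[0,0,0,0,0,0,0]]
  ]
}}

```text
time: 40.83
position: [471.6, -186.8, 60.5]
tcp_rot: [[0.998, 0.069, 0.001], [0.069, -0.998, 0.0], [0.001, -0.0, -1.0]]
contact_force: [-0.2, -0.7, 1.1]
finger_gap: 87.3
```

```bash
python3 - <<'E'
from h import *
st()
E
```

```text
t 40.83 p [ 471.6 -186.8   60.5] yaw 3.94 z [ 1.e-03  2.e-04 -1.e+00] gap 87.3 F [-0.2 -0.7  1.1] q [ 0.9   0.31 -0.69  1.92  0.24  0.99  0.17]
```

Request:
{"fn": "move_arm", "kwargs": {
  "deltas": [
    [[0,0,0,0.5,4.5,0,0],[0,0,0,0,0,-15,0],[0,0,0,0,0,-22,0],[0,0,0,0,0,-12,0],[0,0,0,0,0,-4,0],[0,0,0,0,0,0,0]]
  ]
}}

```text
time: 41.58
position: [473.6, -182.8, 7.0]
tcp_rot: [[0.998, 0.069, 0.005], [0.069, -0.998, -0.002], [0.004, 0.002, -1.0]]
contact_force: [-0.2, 1.1, -0.7]
finger_gap: 86.8
```

```bash
python3 - <<'E'
from h import *
st(); grab('wrist','r2.png')
E
```

```text
t 41.58 p [ 473.6 -182.8    7. ] yaw 3.96 z [ 0.0046 -0.002  -1.    ] gap 86.8 F [-0.2  1.1 -0.7] q [ 0.86  0.4  -0.66  1.96  0.31  0.89  0.11]
```

View pics/r2.png

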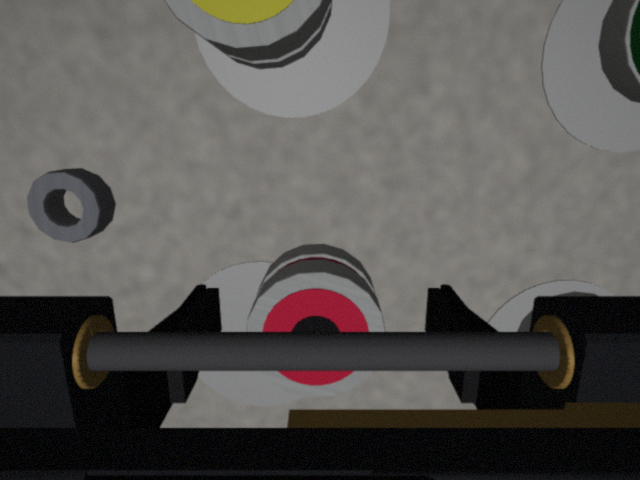

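```bash
python3 - <<'E'
from h import *
d=grab('wrist'); s=st(); print(pix2w(d,315.5,337,36).round(1))
p=np.array(s['position']); R=np.array(s['tcp_rot']); 
for x in(-43,43): print(w2pix(d,p+R@[x,0,0]), w2pix(d,p+R@[x,0,-29]))
E
```

```text
t 41.67 p [ 473.8 -183.     7.4] yaw 3.96 z [ 0.0053 -0.0025 -1.    ] gap 86.8 F [0.3 0.6 0.7] q [ 0.86  0.39 -0.66  1.96  0.31  0.89  0.11]
[ 472.  -180.2   36. ]
(np.float64(218.2), np.float64(309.6)) (np.float64(198.4), np.float64(344.5))
(np.float64(422.3), np.float64(309.9)) (np.float64(441.0), np.float64(344.8))
```

Request:
{"fn": "move_arm", "kwargs": {
  "deltas": [
    [[0.1,0.3,0,-1.5,2.7,-2.5,0],[0,0,0,0,0,0,0],[0,0,0,0,0,0,1],[0,0,0,0,0,0,1],[0,0,0,0,0,0,1],[0,0,0,0,0,0,1],[0,0,0,0,0,0,1],[0,0,0,0,0,0,1]]
  ]
}}

```text
time: 42.68
position: [472.7, -180.5, 5.8]
tcp_rot: [[0.998, 0.069, 0.001], [0.069, -0.998, -0.002], [0.001, 0.002, -1.0]]
contact_force: [-0.7, 0.7, 0.1]
finger_gap: 49.8
```

```bash
python3 - <<'E'
from h import *
st()
E
```

```text
t 42.67 p [ 472.7 -180.5    5.8] yaw 3.94 z [ 9.0e-04 -1.7e-03 -1.0e+00] gap 49.8 F [-0.7  0.7  0.1] q [ 0.85  0.4  -0.66  1.96  0.31  0.89  0.1 ]
```

Request:
{"fn": "move_arm", "kwargs": {
  "deltas": [
    [[0,0,0,0,0,15,1],[0,0,0,0,0,35,1],[0,0,0,0,0,35,1],[0,0,0,0,10,15,1],[0,0,0,0,30,0,1],[0,0,0,0,40,0,1],[0,0,0,0,40,0,1],[0,0,0,0,40,0,1]]
  ]
}}

```text
time: 43.68
position: [470.5, -15.4, 110.4]
tcp_rot: [[0.998, 0.065, 0.0], [0.065, -0.998, -0.001], [0.0, 0.001, -1.0]]
contact_force: [0.9, -0.0, -2.5]
finger_gap: 49.5
```

Request:
{"fn": "move_arm", "kwargs": {
  "deltas": [
    [[0,0,0,0,40,0,1],[0,0,0,0,40,0,1],[0,0,0,0,40,0,1],[0,0,0,0,40,0,1],[0,0,0,0,40,0,1],[0,0,0,0,30,0,1],[0,0,0,0,10,0,1],[0,0,0,0,0,0,1]]
  ]
}}

```text
time: 44.68
position: [463.3, 238.8, 109.1]
tcp_rot: [[0.997, 0.073, -0.003], [0.073, -0.997, -0.002], [-0.004, 0.002, -1.0]]
contact_force: [-0.0, -0.1, -2.3]
finger_gap: 49.4
```

```bash
python3 - <<'E'
from h import *
st(); grab('wrist','r3.png')
E
```

```text
t 44.67 p [463.3 238.8 109.1] yaw 4.21 z [-0.0035 -0.0021 -1.    ] gap 49.4 F [-0.  -0.1 -2.3] q [ 0.26  0.35 -0.95  1.83  0.31  1.13 -0.73]
```

View pics/r3.png

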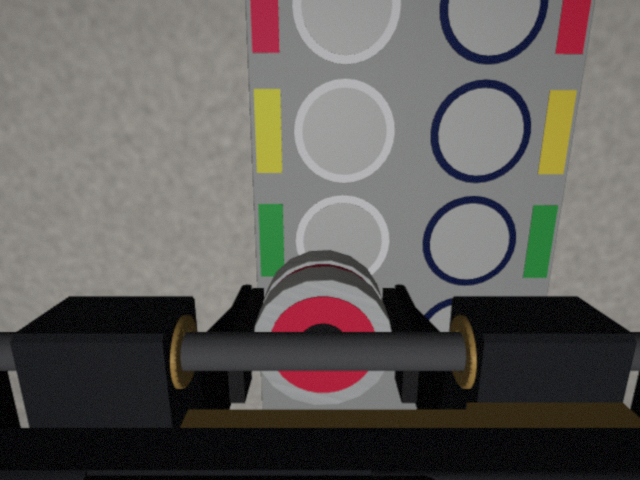

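Measure the places from this wrist view: white yellow (345,130), white green (343,239), navy yellow (481,130), navy green (469,240).

```bash
python3 - <<'E'
from h import *
d=grab('wrist')
px=[(345,130,-42,35),(343,239,-42,-35),(481,130,42,35),(469.5,240,42,-35),(346,13,-42,105),(493,12,42,105)]
W=np.array([pix2w(d,u,v,4)[:2] for u,v,_,_ in px]);L=np.array([p[2:] for p in px],float)
def fit(a,b):
    am,bm=a.mean(0),b.mean(0);U,S,V=np.linalg.svd((a-am).T@(b-bm));R=V.T@U.T;return R,bm-R@am
R,t=fit(L,W);print(W.round(1).tolist());print('ctr',t.round(1),np.degrees(np.arctan2(R[1,0],R[0,0])),'res',(L@R.T+t-W).round(1).tolist())
for n,l in [('Rs',(-42,105)),('Bs',(-42,-105)),('Yt',(42,35)),('Gt',(42,-35))]: print(n,(R@np.array(l)+t).round(1))
E
```

```text
[[472.6, 310.5], [477.4, 241.0], [556.0, 316.6], [560.9, 246.5], [467.4, 375.1], [551.3, 381.7]]
ctr [516.8 277. ] 4.16046451641539 res [[-0.2, -1.6], [0.1, -1.9], [0.1, -1.7], [0.3, -1.4], [-0.1, 3.6], [-0.2, 3.1]]
Rs [467.3 378.7]
Bs [482.5 169.2]
Yt [556.2 314.9]
Gt [561.2 245.1]
```

Request:
{"fn": "move_arm", "kwargs": {
  "deltas": [
    [[0,0,0,1,15,0,1],[0,0,0,1,35,0,1],[0,0,0,1,35,0,1],[0,0,0,1,30,0,1],[0,0,0,0,15,0,1],[0,0,0,0,5,0,1],[0,0,0,0,0,0,1],[0,0,0,0,0,0,1]]
  ]
}}

```text
time: 45.78
position: [470.8, 371.6, 108.5]
tcp_rot: [[0.998, 0.059, -0.002], [0.059, -0.998, -0.007], [-0.003, 0.007, -1.0]]
contact_force: [-0.4, 0.5, -2.3]
finger_gap: 49.4
```

```bash
python3 - <<'E'
from h import *
st()
E
```

```text
t 45.77 p [470.8 371.6 108.5] yaw 3.39 z [-0.0022 -0.0067 -1.    ] gap 49.4 F [-0.4  0.5 -2.3] q [-0.06  0.53 -0.9   1.62  0.44  1.21 -0.99]
```

Request:
{"fn": "move_arm", "kwargs": {
  "deltas": [
    [[0.4,-0.1,0,-3.2,8.5,0,1],[0,0,0,0,0,0,1],[0,0,0,0,0,-15,1],[0,0,0,0,0,-28,1],[0,0,0,0,0,-22,1],[0,0,0,0,0,-8,1],[0,0,0,0,0,0,1],[0,0,0,0,0,0,1]]
  ]
}}

```text
time: 46.78
position: [468.1, 378.7, 31.4]
tcp_rot: [[0.998, 0.057, 0.0], [0.057, -0.998, -0.0], [0.0, 0.0, -1.0]]
contact_force: [0.4, -0.3, -1.4]
finger_gap: 49.2
```

```bash
python3 - <<'E'
from h import *
st()
E
```

```text
t 46.77 p [468.1 378.7  31.4] yaw 3.26 z [ 1.e-04 -3.e-04 -1.e+00] gap 49.2 F [ 0.4 -0.3 -1.4] q [-0.1   0.62 -0.85  1.68  0.52  1.08 -1.06]
```

Request:
{"fn": "move_arm", "kwargs": {
  "deltas": [
    [[0,0,0,-0.7,1.5,-10,1],[0,0,0,0,0,-7,1],[0,0,0,0,0,-3,1],[0,0,0,0,0,0,1],[0,0,0,0,0,0,1]]
  ]
}}

```text
time: 47.4
position: [468.0, 380.8, 11.3]
tcp_rot: [[0.998, 0.057, 0.002], [0.057, -0.998, 0.001], [0.002, -0.001, -1.0]]
contact_force: [-0.3, 0.2, -1.7]
finger_gap: 49.5
```

```bash
python3 - <<'E'
from h import *
st()
E
```

```text
t 47.4 p [468.  380.8  11.3] yaw 3.25 z [ 1.9e-03  9.0e-04 -1.0e+00] gap 49.5 F [-0.3  0.2 -1.7] q [-0.12  0.64 -0.83  1.69  0.54  1.05 -1.07]
```

Request:
{"fn": "move_arm", "kwargs": {
  "deltas": [
    [[0,0.1,0,-0.5,0,-1.5,1],[0,0,0,0,0,0,1],[0,0,0,0,0,0,0],[0,0,0,0,0,0,0],[0,0,0,0,0,0,0],[0,0,0,0,0,0,0],[0,0,0,0,0,0,0]]
  ]
}}

```text
time: 48.28
position: [468.3, 381.6, 11.0]
tcp_rot: [[0.998, 0.057, 0.002], [0.057, -0.998, 0.002], [0.002, -0.002, -1.0]]
contact_force: [0.0, -0.7, -0.4]
finger_gap: 85.1
```

Request:
{"fn": "move_arm", "kwargs": {
  "deltas": [
    [[0,0,0,0,0,15,0],[0,0,0,0,0,35,0],[0,0,0,0,0,45,0],[0,0,0,0,-15,30,0],[0,0,0,0,-35,15,0],[0,0,0,0,-35,0,0],[0,0,0,0,-15,0,0],[0,0,0,0,0,0,0]]
  ]
}}

```text
time: 49.28
position: [467.3, 280.8, 163.2]
tcp_rot: [[0.998, 0.06, 0.007], [0.06, -0.998, 0.004], [0.007, -0.004, -1.0]]
contact_force: [0.4, 0.8, 0.4]
finger_gap: 87.0
```

```bash
python3 - <<'E'
from h import *
st(); grab('wrist','r4.png')
E
```

```text
t 49.27 p [467.3 280.8 163.2] yaw 3.42 z [ 0.0071  0.0044 -1.    ] gap 87.0 F [0.4 0.8 0.4] q [ 0.2   0.34 -0.97  1.72  0.3   1.23 -0.79]
```

View pics/r4.png

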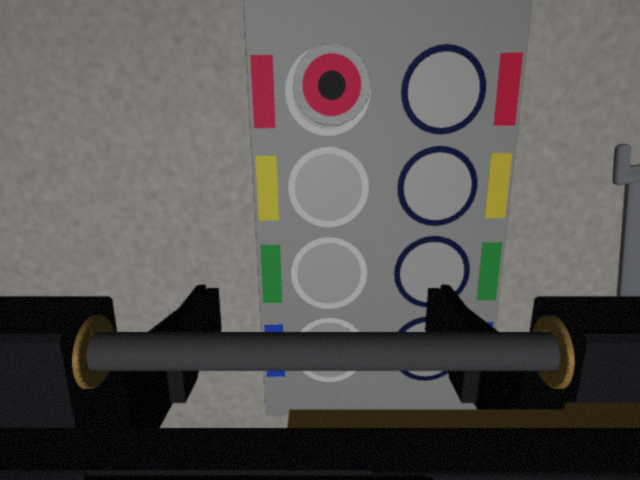

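```bash
cat >> h.py <<'E'
def fit(a,b):
    am,bm=a.mean(0),b.mean(0);U,S,V=np.linalg.svd((a-am).T@(b-bm));R=V.T@U.T;return R,bm-R@am
E
python3 - <<'E'
from h import *
d=grab('wrist')
px=[(328.5,187,-42,35),(329,273.5,-42,-35),(437,185.5,42,35),(431.5,271,42,-35),(443.5,88.5,42,105)]
W=np.array([pix2w(d,u,v,4)[:2] for u,v,_,_ in px]);L=np.array([p[2:] for p in px],float)
R,t=fit(L,W);print('ctr',t.round(1),np.degrees(np.arctan2(R[1,0],R[0,0])),'res',(L@R.T+t-W).round(1).tolist())
print('red place',R@[-42,105]+t,'hub',pix2w(d,331.5,85,40))
for n,l in [('Bs',(-42,-105)),('Yt',(42,35)),('Gt',(42,-35))]: print(n,(R@np.array(l)+t).round(1))
E
```

```text
ctr [516.2 279.6] 4.262686194353169 res [[-0.2, -0.0], [-0.0, 0.6], [0.1, 0.0], [0.4, -0.3], [-0.3, -0.3]]
red place [466.49866852 381.1534321 ] hub [468.57055547 381.77867868  40.        ]
Bs [482.1 171.7]
Yt [555.5 317.6]
Gt [560.7 247.8]
```

Request:
{"fn": "move_arm", "kwargs": {
  "deltas": [
    [[-0.2,0.4,0,-1,-20,0,0],[0,0,0,-2,-45,0,0],[0,0,0,-2,-45,0,0],[0,0,0,-2,-45,0,0],[0,0,0,-2,-45,0,0],[0,0,0,-2,-45,0,0],[0,0,0,-2,-45,0,0],[0,0,0,-2,-20,0,0]]
  ]
}}

```text
time: 50.38
position: [449.6, -24.0, 164.8]
tcp_rot: [[0.997, 0.081, -0.0], [0.081, -0.997, 0.009], [0.0, -0.009, -1.0]]
contact_force: [0.2, 0.3, -0.4]
finger_gap: 87.0
```

Request:
{"fn": "move_arm", "kwargs": {
  "deltas": [
    [[0,0,0,-2,-12,0,0],[0,0,0,0,0,0,0]]
  ]
}}

```text
time: 50.62
position: [448.0, -35.6, 164.9]
tcp_rot: [[0.997, 0.082, -0.0], [0.082, -0.997, 0.009], [0.0, -0.009, -1.0]]
contact_force: [0.3, 0.5, -0.5]
finger_gap: 87.2
```

```bash
python3 - <<'E'
from h import *
st(); grab('wrist','y1.png')
E
```

```text
t 50.62 p [448.  -35.6 164.9] yaw 4.72 z [-3.0e-04  9.4e-03 -1.0e+00] gap 87.2 F [ 0.3  0.5 -0.5] q [ 0.81  0.04 -0.82  1.94  0.02  1.17  0.06]
```

View pics/y1.png

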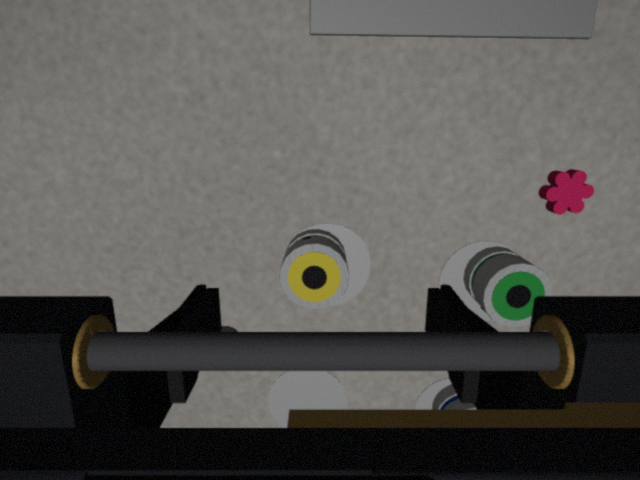

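```bash
python3 - <<'E'
from h import *
d=grab('wrist')
print(pix2w(d,314.5,277.5,46),pix2w(d,519,296,46)); st()
E
```

```text
[445.80885786 -64.31476253  46.        ] [594.43304153 -66.02144059  46.        ]
t 50.73 p [448.1 -34.5 165. ] yaw 4.81 z [-2.0e-04  9.7e-03 -1.0e+00] gap 87.2 F [-0.4 -0.2 -0.1] q [ 0.81  0.04 -0.82  1.94  0.02  1.17  0.06]
```

Request:
{"fn": "move_arm", "kwargs": {
  "deltas": [
    [[-0.5,0,-0.7,-1,-15,0,0],[0,0,0,-1,-13,0,0],[0,0,0,0,0,0,0],[0,0,0,0,0,-15,0],[0,0,0,0,0,-35,0],[0,0,0,0,0,-30,0],[0,0,0,0,0,-10,0],[0,0,0,0,0,0,0]]
  ]
}}

```text
time: 51.72
position: [445.5, -61.8, 70.2]
tcp_rot: [[0.997, 0.075, -0.0], [0.075, -0.997, 0.001], [-0.0, -0.002, -1.0]]
contact_force: [0.3, -0.6, 0.3]
finger_gap: 87.0
```

```bash
python3 - <<'E'
from h import *
st()
E
```

```text
t 51.73 p [445.5 -61.8  70.2] yaw 4.27 z [-4.0e-04  1.5e-03 -1.0e+00] gap 87.0 F [ 0.3 -0.6  0.3] q [ 0.79  0.18 -0.79  2.04  0.15  0.98 -0.01]
```

Request:
{"fn": "move_arm", "kwargs": {
  "deltas": [
    [[-0.1,0,0,0,-2.5,0,0],[0,0,0,0,0,-15,0],[0,0,0,0,0,-28,0],[0,0,0,0,0,-14,0],[0,0,0,0,0,-5,0],[0,0,0,0,0,0,0]]
  ]
}}

```text
time: 52.48
position: [447.8, -65.1, 7.9]
tcp_rot: [[0.997, 0.074, 0.005], [0.074, -0.997, -0.002], [0.004, 0.003, -1.0]]
contact_force: [-0.4, 0.3, 0.2]
finger_gap: 87.1
```

```bash
python3 - <<'E'
from h import *
st()
E
```

```text
t 52.48 p [447.8 -65.1   7.9] yaw 4.23 z [ 0.0046 -0.0023 -1.    ] gap 87.1 F [-0.4  0.3  0.2] q [ 0.74  0.3  -0.75  2.09  0.27  0.85 -0.1 ]
```

Request:
{"fn": "move_arm", "kwargs": {
  "deltas": [
    [[0.1,0.3,0,-2,0.8,0,0],[0,0,0,0,0,0,1],[0,0,0,0,0,0,1],[0,0,0,0,0,0,1],[0,0,0,0,0,0,1],[0,0,0,0,0,0,1],[0,0,0,0,0,0,1]]
  ]
}}

```text
time: 53.35
position: [446.7, -64.6, 9.5]
tcp_rot: [[0.997, 0.074, 0.001], [0.074, -0.997, -0.002], [0.001, 0.002, -1.0]]
contact_force: [0.4, -0.1, 1.0]
finger_gap: 49.3
```

```bash
python3 - <<'E'
from h import *
st()
E
```

```text
t 53.35 p [446.7 -64.6   9.5] yaw 4.22 z [ 0.0013 -0.0017 -1.    ] gap 49.3 F [ 0.4 -0.1  1. ] q [ 0.74  0.3  -0.76  2.09  0.27  0.85 -0.1 ]
```

Request:
{"fn": "move_arm", "kwargs": {
  "deltas": [
    [[0,0,0,0,0,15,1],[0,0,0,0,0,35,1],[0,0,0,0,0,35,1],[0,0,0,3,12,15,1],[0,0,0,9,32,0,1],[0,0,0,12,42,0,1],[0,0,0,12,42,0,1],[0,0,0,12,42,0,1]]
  ]
}}

```text
time: 54.35
position: [494.4, 110.5, 114.9]
tcp_rot: [[0.998, 0.068, 0.002], [0.068, -0.998, -0.003], [0.002, 0.003, -1.0]]
contact_force: [0.1, -0.1, -2.5]
finger_gap: 49.5
```

Request:
{"fn": "move_arm", "kwargs": {
  "deltas": [
    [[0,0,0,12,42,0,1],[0,0,0,12,42,0,1],[0,0,0,12,42,0,1],[0,0,0,11,38,0,1],[0,0,0,8,26,0,1],[0,0,0,3,10,0,1],[0,0,0,0,0,0,1],[0,0,0,0,0,0,1]]
  ]
}}

```text
time: 55.35
position: [548.7, 324.9, 112.0]
tcp_rot: [[0.997, 0.072, -0.004], [0.072, -0.997, -0.001], [-0.004, 0.001, -1.0]]
contact_force: [0.6, -0.3, -2.2]
finger_gap: 49.6
```

```bash
python3 - <<'E'
from h import *
st()
E
```

```text
t 55.35 p [548.7 324.9 112. ] yaw 4.16 z [-4.2e-03 -9.0e-04 -1.0e+00] gap 49.6 F [ 0.6 -0.3 -2.2] q [ 0.01  0.59 -0.86  1.52  0.46  1.25 -0.84]
```

Request:
{"fn": "move_arm", "kwargs": {
  "deltas": [
    [[0,-0.2,0,7,-7.7,0,1],[0,0,0,0,0,0,1],[0,0,0,0,0,-15,1],[0,0,0,0,0,-28,1],[0,0,0,0,0,-22,1],[0,0,0,0,0,-6,1],[0,0,0,0,0,0,1],[0,0,0,0,0,0,1]]
  ]
}}

```text
time: 56.35
position: [557.1, 312.9, 37.4]
tcp_rot: [[0.998, 0.068, 0.0], [0.068, -0.998, -0.003], [0.0, 0.003, -1.0]]
contact_force: [-0.4, 0.8, -2.3]
finger_gap: 49.7
```

```bash
python3 - <<'E'
from h import *
st()
E
```

```text
t 56.35 p [557.1 312.9  37.4] yaw 3.9 z [ 4.0e-04 -2.5e-03 -1.0e+00] gap 49.7 F [-0.4  0.8 -2.3] q [ 0.01  0.67 -0.81  1.58  0.52  1.13 -0.86]
```

Request:
{"fn": "move_arm", "kwargs": {
  "deltas": [
    [[0.1,0,0,-2,4,-10,1],[0,0,0,0,0,-8,1],[0,0,0,0,0,-4,1],[0,0,0,0,0,-1,1],[0,0,0,0,0,0,1]]
  ]
}}

```text
time: 56.98
position: [555.5, 317.8, 14.0]
tcp_rot: [[0.998, 0.068, 0.002], [0.068, -0.998, 0.0], [0.002, -0.0, -1.0]]
contact_force: [0.1, -1.1, -1.7]
finger_gap: 49.3
```

```bash
python3 - <<'E'
from h import *
st()
E
```

```text
t 56.98 p [555.5 317.8  14. ] yaw 3.9 z [ 2.e-03  3.e-04 -1.e+00] gap 49.3 F [ 0.1 -1.1 -1.7] q [-0.01  0.7  -0.8   1.59  0.54  1.09 -0.88]
```

Request:
{"fn": "move_arm", "kwargs": {
  "deltas": [
    [[0,0.1,0,0,-0.3,-1,1],[0,0,0,0,0,0,1],[0,0,0,0,0,0,0],[0,0,0,0,0,0,0],[0,0,0,0,0,0,0],[0,0,0,0,0,0,0],[0,0,0,0,0,0,0]]
  ]
}}

```text
time: 57.85
position: [556.4, 318.0, 14.5]
tcp_rot: [[0.998, 0.068, 0.002], [0.068, -0.998, 0.001], [0.002, -0.001, -1.0]]
contact_force: [0.7, -0.1, -0.6]
finger_gap: 85.4
```

Request:
{"fn": "move_arm", "kwargs": {
  "deltas": [
    [[0,0,0,0,0,15,0],[0,0,0,0,0,35,0],[0,0,0,0,0,45,0],[0,0,0,0,-15,30,0],[0,0,0,0,-35,15,0],[0,0,0,0,-35,0,0],[0,0,0,0,-15,0,0],[0,0,0,0,0,0,0]]
  ]
}}

```text
time: 58.85
position: [555.5, 218.0, 166.4]
tcp_rot: [[0.997, 0.071, 0.007], [0.071, -0.997, 0.004], [0.007, -0.003, -1.0]]
contact_force: [-0.6, 0.3, 0.2]
finger_gap: 87.0
```

```bash
python3 - <<'E'
from h import *
st(); grab('wrist','y4.png')
E
```

```text
t 58.85 p [555.5 218.  166.4] yaw 4.08 z [ 0.0071  0.0039 -1.    ] gap 87.0 F [-0.6  0.3  0.2] q [ 0.25  0.45 -0.9   1.58  0.36  1.28 -0.63]
```

View pics/y4.png

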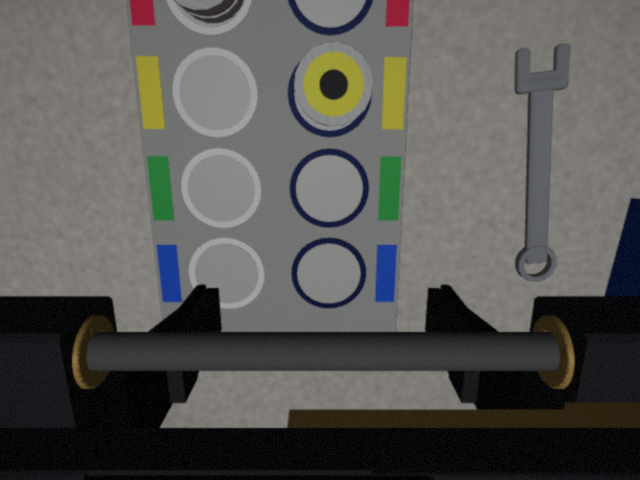

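```bash
python3 - <<'E'
from h import *
d=grab('wrist')
px=[(215,91.5,-42,35),(221,188,-42,-35),(226.5,273,-42,-105),(329.5,187,42,-35),(329,272.5,42,-105)]
W=np.array([pix2w(d,u,v,4)[:2] for u,v,_,_ in px]);L=np.array([p[2:] for p in px],float)
R,t=fit(L,W);print('ctr',t.round(1),np.degrees(np.arctan2(R[1,0],R[0,0])),'res',(L@R.T+t-W).round(1).tolist())
print('yel place',R@[42,35]+t,'hub',pix2w(d,333.5,84.5,50))
for n,l in [('Bs',(-42,-105)),('Gt',(42,-35))]: print(n,(R@np.array(l)+t).round(1))
E
```

```text
ctr [516.  279.7] 4.208031741022414 res [[-0.1, -0.3], [0.1, 0.3], [0.2, 0.3], [-0.1, -0.4], [-0.0, 0.1]]
yel place [555.34526325 317.70084948] hub [556.62946421 318.78642358  50.        ]
Bs [481.8 171.9]
Gt [560.5 247.9]
```

Request:
{"fn": "move_arm", "kwargs": {
  "deltas": [
    [[-0.2,0.4,0,2,-20,0,0],[0,0,0,6,-42,0,0],[0,0,0,6,-42,0,0],[0,0,0,6,-42,0,0],[0,0,0,6,-42,0,0],[0,0,0,6,-38,0,0],[0,0,0,4,-20,0,0],[0,0,0,0,0,0,0]]
  ]
}}

```text
time: 59.95
position: [589.5, -33.5, 164.4]
tcp_rot: [[0.997, 0.081, -0.006], [0.081, -0.997, 0.004], [-0.006, -0.004, -1.0]]
contact_force: [-0.8, 0.6, 1.4]
finger_gap: 86.9
```

Request:
{"fn": "move_arm", "kwargs": {
  "deltas": [
    [[0,0,0,0,0,0,0]]
  ]
}}

```text
time: 60.08
position: [589.4, -31.6, 164.4]
tcp_rot: [[0.997, 0.083, -0.007], [0.083, -0.997, 0.005], [-0.006, -0.005, -1.0]]
contact_force: [-0.2, 0.9, 0.0]
finger_gap: 87.1
```

```bash
python3 - <<'E'
from h import *
st(); grab('wrist','g1.png')
E
```

```text
t 60.08 p [589.4 -31.6 164.4] yaw 4.77 z [-0.0066  0.0047 -1.    ] gap 87.1 F [-0.2  0.9  0. ] q [ 0.64  0.42 -0.84  1.59  0.32  1.28 -0.17]
```

View pics/g1.png

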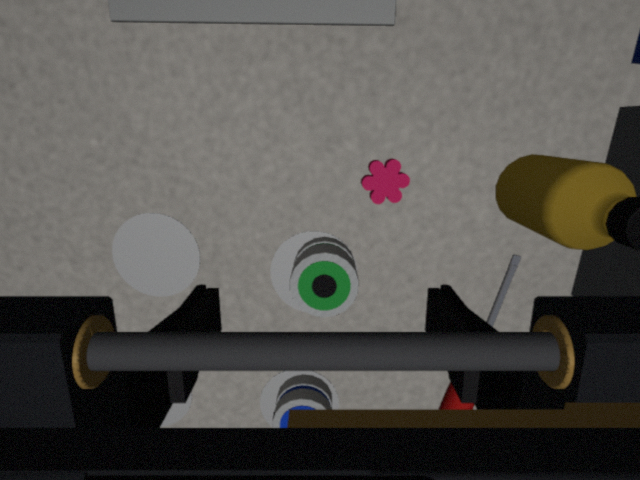

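```bash
python3 - <<'E'
from h import *
d=grab('wrist')
print(pix2w(d,324,286,46),'bottle',pix2w(d,525,185,0),pix2w(d,630,220,125)); st()
E
```

```text
[593.63063591 -67.30839189  46.        ] bottle [743.79756374  12.07419286   0.        ] [738.05011692  11.16177951 125.        ]
t 60.17 p [589.4 -31.6 164.5] yaw 4.8 z [-0.0065  0.0044 -1.    ] gap 87.3 F [-0.2 -0.1 -0. ] q [ 0.64  0.42 -0.84  1.59  0.32  1.28 -0.17]
```

Request:
{"fn": "move_arm", "kwargs": {
  "deltas": [
    [[-0.2,-0.4,-0.7,2.5,-17,0,0],[0,0,0,2,-16,0,0],[0,0,0,0,0,0,0],[0,0,0,0,0,-15,0],[0,0,0,0,0,-35,0],[0,0,0,0,0,-30,0],[0,0,0,0,0,-10,0],[0,0,0,0,0,0,0]]
  ]
}}

```text
time: 61.18
position: [593.2, -64.2, 69.7]
tcp_rot: [[0.997, 0.074, 0.0], [0.074, -0.997, 0.002], [0.0, -0.002, -1.0]]
contact_force: [1.0, -0.6, -0.3]
finger_gap: 87.3
```

```bash
python3 - <<'E'
from h import *
st()
E
```

```text
t 61.17 p [593.2 -64.2  69.7] yaw 4.25 z [ 3.0e-04  1.6e-03 -1.0e+00] gap 87.3 F [ 1.  -0.6 -0.3] q [ 0.64  0.52 -0.78  1.67  0.4   1.11 -0.18]
```

Request:
{"fn": "move_arm", "kwargs": {
  "deltas": [
    [[-0.1,0,0,0,-2.2,0,0],[0,0,0,0,0,-15,0],[0,0,0,0,0,-28,0],[0,0,0,0,0,-14,0],[0,0,0,0,0,-5,0],[0,0,0,0,0,0,0]]
  ]
}}

```text
time: 61.92
position: [595.4, -66.6, 7.9]
tcp_rot: [[0.997, 0.074, 0.006], [0.074, -0.997, -0.001], [0.006, 0.002, -1.0]]
contact_force: [0.0, -1.1, -0.2]
finger_gap: 87.0
```

```bash
python3 - <<'E'
from h import *
st()
E
```

```text
t 61.92 p [595.4 -66.6   7.9] yaw 4.22 z [ 0.0056 -0.0012 -1.    ] gap 87.0 F [ 0.  -1.1 -0.2] q [ 0.61  0.6  -0.74  1.71  0.47  1.01 -0.22]
```

Request:
{"fn": "move_arm", "kwargs": {
  "deltas": [
    [[0.1,0.3,0,-1.5,0,0,0],[0,0,0,0,0,0,1],[0,0,0,0,0,0,1],[0,0,0,0,0,0,1],[0,0,0,0,0,0,1],[0,0,0,0,0,0,1],[0,0,0,0,0,0,1]]
  ]
}}

```text
time: 62.8
position: [594.8, -66.8, 9.9]
tcp_rot: [[0.997, 0.073, 0.003], [0.073, -0.997, -0.0], [0.003, 0.0, -1.0]]
contact_force: [-0.9, 0.4, 0.7]
finger_gap: 49.1
```

```bash
python3 - <<'E'
from h import *
st()
E
```

```text
t 62.8 p [594.8 -66.8   9.9] yaw 4.21 z [ 2.5e-03 -1.0e-04 -1.0e+00] gap 49.1 F [-0.9  0.4  0.7] q [ 0.61  0.6  -0.74  1.71  0.46  1.01 -0.22]
```

Request:
{"fn": "move_arm", "kwargs": {
  "deltas": [
    [[0,0,0,0,0,15,1],[0,0,0,0,0,35,1],[0,0,0,0,0,35,1],[0,0,0,-1,12,15,1],[0,0,0,-4,32,0,1],[0,0,0,-4,42,0,1],[0,0,0,-4,42,0,1],[0,0,0,-4,42,0,1]]
  ]
}}

```text
time: 63.8
position: [575.2, 107.5, 114.4]
tcp_rot: [[0.998, 0.069, 0.002], [0.069, -0.998, -0.0], [0.001, 0.0, -1.0]]
contact_force: [0.9, -0.3, -1.8]
finger_gap: 49.4
```

Request:
{"fn": "move_arm", "kwargs": {
  "deltas": [
    [[0,0,0,-4,42,0,1],[0,0,0,-4,42,0,1],[0,0,0,-3,36,0,1],[0,0,0,-2,16,0,1],[0,0,0,0,0,0,1],[0,0,0,0,0,0,1]]
  ]
}}

```text
time: 64.55
position: [556.9, 253.2, 113.3]
tcp_rot: [[0.997, 0.076, -0.002], [0.076, -0.997, 0.0], [-0.002, -0.0, -1.0]]
contact_force: [0.6, 0.0, -2.8]
finger_gap: 49.0
```

```bash
python3 - <<'E'
from h import *
st()
E
```

```text
t 64.55 p [556.9 253.2 113.3] yaw 4.36 z [-0.0018  0.     -1.    ] gap 49.0 F [ 0.6  0.  -2.8] q [ 0.15  0.53 -0.87  1.59  0.42  1.22 -0.72]
```

Request:
{"fn": "move_arm", "kwargs": {
  "deltas": [
    [[0,-0.1,0,3.7,-5.6,0,1],[0,0,0,0,0,0,1],[0,0,0,0,0,-15,1],[0,0,0,0,0,-28,1],[0,0,0,0,0,-22,1],[0,0,0,0,0,-6,1],[0,0,0,0,0,0,1],[0,0,0,0,0,0,1]]
  ]
}}

```text
time: 65.55
position: [562.4, 242.4, 38.2]
tcp_rot: [[0.998, 0.07, 0.0], [0.07, -0.998, -0.002], [0.0, 0.002, -1.0]]
contact_force: [0.5, 0.2, -2.4]
finger_gap: 49.4
```

```bash
python3 - <<'E'
from h import *
st()
E
```

```text
t 65.55 p [562.4 242.4  38.2] yaw 3.99 z [ 3.0e-04 -1.7e-03 -1.0e+00] gap 49.4 F [ 0.5  0.2 -2.4] q [ 0.14  0.61 -0.82  1.65  0.49  1.1  -0.75]
```

Request:
{"fn": "move_arm", "kwargs": {
  "deltas": [
    [[0.1,0,0,-2.3,4.8,-10,1],[0,0,0,0,0,-8,1],[0,0,0,0,0,-4,1],[0,0,0,0,0,-1,1],[0,0,0,0,0,0,1]]
  ]
}}

```text
time: 66.18
position: [560.5, 248.1, 14.7]
tcp_rot: [[0.998, 0.07, 0.002], [0.07, -0.998, 0.001], [0.002, -0.001, -1.0]]
contact_force: [-0.3, -0.2, -2.6]
finger_gap: 48.9
```

```bash
python3 - <<'E'
from h import *
st()
E
```

```text
t 66.17 p [560.5 248.1  14.7] yaw 4.0 z [ 2.e-03  8.e-04 -1.e+00] gap 48.9 F [-0.3 -0.2 -2.6] q [ 0.12  0.64 -0.8   1.67  0.52  1.06 -0.77]
```

Request:
{"fn": "move_arm", "kwargs": {
  "deltas": [
    [[0,0.1,0,0,-0.5,-1.2,1],[0,0,0,0,0,0,1],[0,0,0,0,0,0,0],[0,0,0,0,0,0,0],[0,0,0,0,0,0,0],[0,0,0,0,0,0,0],[0,0,0,0,0,0,0]]
  ]
}}

```text
time: 67.05
position: [561.5, 247.9, 14.7]
tcp_rot: [[0.998, 0.069, 0.002], [0.069, -0.998, 0.002], [0.002, -0.001, -1.0]]
contact_force: [0.1, 0.9, -0.4]
finger_gap: 85.0
```

Request:
{"fn": "move_arm", "kwargs": {
  "deltas": [
    [[0,0,0,0,0,15,0],[0,0,0,0,0,35,0],[0,0,0,0,0,45,0],[0,0,0,0,-15,30,0],[0,0,0,0,-35,15,0],[0,0,0,0,-35,0,0],[0,0,0,0,-15,0,0],[0,0,0,0,0,0,0]]
  ]
}}

```text
time: 68.05
position: [560.8, 148.1, 166.5]
tcp_rot: [[0.997, 0.073, 0.007], [0.073, -0.997, 0.004], [0.008, -0.003, -1.0]]
contact_force: [-0.3, 0.2, 0.0]
finger_gap: 87.0
```

```bash
python3 - <<'E'
from h import *
st(); grab('wrist','g4.png')
E
```

```text
t 68.05 p [560.8 148.1 166.5] yaw 4.2 z [ 0.0073  0.0035 -1.    ] gap 87.0 F [-0.3  0.2  0. ] q [ 0.39  0.4  -0.9   1.63  0.33  1.26 -0.5 ]
```

View pics/g4.png

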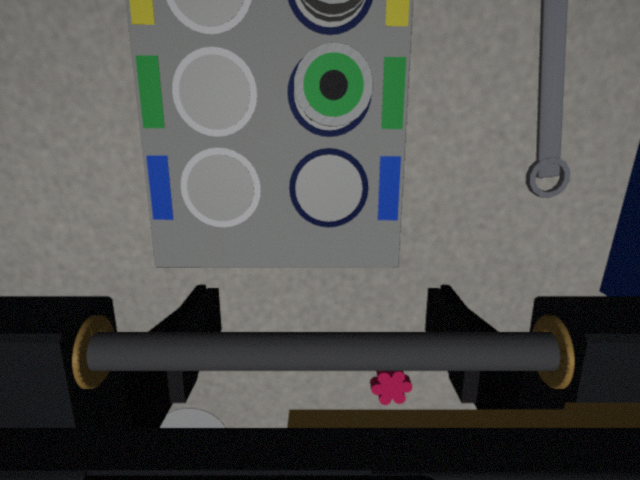

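Request:
{"fn": "move_arm", "kwargs": {
  "deltas": [
    [[-0.2,0.4,0,1,-20,0,0],[0,0,0,4,-45,0,0],[0,0,0,4,-45,0,0],[0,0,0,4,-45,0,0],[0,0,0,4,-45,0,0],[0,0,0,4,-45,0,0],[0,0,0,4,-30,0,0],[0,0,0,1,-12,0,0]]
  ]
}}

```text
time: 69.1
position: [584.6, -144.7, 165.0]
tcp_rot: [[0.996, 0.086, -0.005], [0.086, -0.996, 0.004], [-0.005, -0.004, -1.0]]
contact_force: [-0.6, 0.6, 0.3]
finger_gap: 87.0
```

Request:
{"fn": "move_arm", "kwargs": {
  "deltas": [
    [[0,0,0,0,0,0,0],[0,0,0,0,0,0,0]]
  ]
}}

```text
time: 69.35
position: [584.5, -143.0, 164.7]
tcp_rot: [[0.996, 0.087, -0.006], [0.087, -0.996, 0.005], [-0.006, -0.005, -1.0]]
contact_force: [1.5, -0.7, 0.7]
finger_gap: 87.0
```

```bash
python3 - <<'E'
from h import *
st(); grab('wrist','b1.png')
E
```

```text
t 69.35 p [ 584.5 -143.   164.7] yaw 5.0 z [-0.0061  0.005  -1.    ] gap 87.0 F [ 1.5 -0.7  0.7] q [ 0.78  0.44 -0.79  1.56  0.31  1.28  0.03]
```

View pics/b1.png

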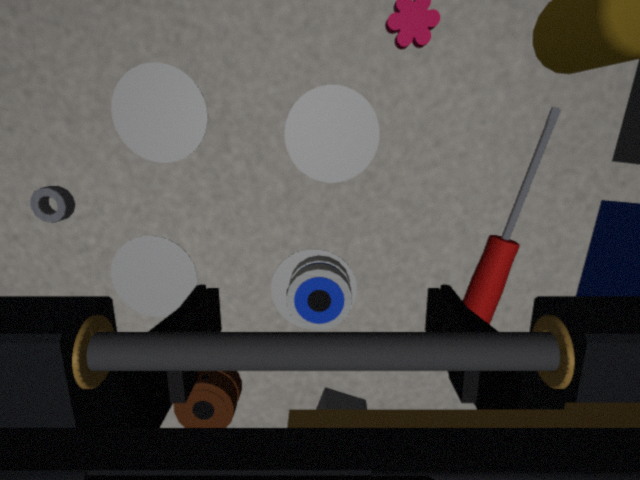

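```bash
python3 - <<'E'
from h import *
d=grab('wrist')
print(pix2w(d,319,300.5,36),'handle',pix2w(d,487,325,15),pix2w(d,515,240,15)); st()
E
```

```text
[ 586.589385   -194.59085566   36.        ] handle [ 725.73959575 -212.70138721   15.        ] [ 733.29748936 -139.72407997   15.        ]
t 69.45 p [ 584.5 -143.   164.8] yaw 5.02 z [-0.0059  0.0046 -1.    ] gap 87.1 F [ 1.   0.1 -0.5] q [ 0.78  0.44 -0.79  1.56  0.31  1.28  0.03]
```

Blue is at (586.6, −194.6), so I shift by dx +2 and dy −51.6.

Request:
{"fn": "move_arm", "kwargs": {
  "deltas": [
    [[-0.2,-0.3,-0.7,1,-20,0,0],[0,0,0,1,-22,0,0],[0,0,0,0,-7,0,0],[0,0,0,0,0,-15,0],[0,0,0,0,0,-35,0],[0,0,0,0,0,-30,0],[0,0,0,0,0,-10,0],[0,0,0,0,0,0,0]]
  ]
}}

```text
time: 70.45
position: [585.8, -193.9, 69.8]
tcp_rot: [[0.997, 0.076, -0.001], [0.076, -0.997, 0.002], [-0.001, -0.002, -1.0]]
contact_force: [-0.7, 0.5, 0.6]
finger_gap: 87.0
```

```bash
python3 - <<'E'
from h import *
st()
E
```

```text
t 70.45 p [ 585.8 -193.9   69.8] yaw 4.35 z [-0.001  0.002 -1.   ] gap 87.0 F [-0.7  0.5  0.6] q [ 0.8   0.55 -0.73  1.62  0.39  1.13  0.05]
```

Request:
{"fn": "move_arm", "kwargs": {
  "deltas": [
    [[-0.1,0,0,0,-0.5,0,0],[0,0,0,0,0,-15,0],[0,0,0,0,0,-28,0],[0,0,0,0,0,-15,0],[0,0,0,0,0,-6,0],[0,0,0,0,0,0,0]]
  ]
}}

```text
time: 71.2
position: [587.8, -194.8, 6.0]
tcp_rot: [[0.997, 0.076, 0.004], [0.076, -0.997, -0.002], [0.004, 0.002, -1.0]]
contact_force: [0.0, -0.1, 0.1]
finger_gap: 86.9
```

```bash
python3 - <<'E'
from h import *
st()
E
```

```text
t 71.2 p [ 587.8 -194.8    6. ] yaw 4.34 z [ 0.004  -0.0018 -1.    ] gap 86.9 F [ 0.  -0.1  0.1] q [ 0.77  0.63 -0.69  1.66  0.46  1.02  0.01]
```

Request:
{"fn": "move_arm", "kwargs": {
  "deltas": [
    [[0.1,0.2,0,-1,0,0,0],[0,0,0,0,0,0,1],[0,0,0,0,0,0,1],[0,0,0,0,0,0,1],[0,0,0,0,0,0,1],[0,0,0,0,0,0,1],[0,0,0,0,0,0,1]]
  ]
}}

```text
time: 72.08
position: [587.8, -195.2, 8.1]
tcp_rot: [[0.997, 0.075, 0.003], [0.075, -0.997, -0.001], [0.003, 0.001, -1.0]]
contact_force: [0.2, -1.3, 0.1]
finger_gap: 49.6
```

```bash
python3 - <<'E'
from h import *
st()
E
```

```text
t 72.08 p [ 587.8 -195.2    8.1] yaw 4.33 z [ 0.0026 -0.0012 -1.    ] gap 49.6 F [ 0.2 -1.3  0.1] q [ 0.78  0.63 -0.69  1.65  0.45  1.03  0.01]
```

Request:
{"fn": "move_arm", "kwargs": {
  "deltas": [
    [[0,0,0,0,0,15,1],[0,0,0,0,0,35,1],[0,0,0,0,0,35,1],[0,0,0,-3,12,15,1],[0,0,0,-9,32,0,1],[0,0,0,-12,42,0,1],[0,0,0,-12,42,0,1],[0,0,0,-12,42,0,1]]
  ]
}}

```text
time: 73.08
position: [535.7, -19.8, 111.9]
tcp_rot: [[0.997, 0.072, 0.001], [0.072, -0.997, -0.0], [0.001, 0.001, -1.0]]
contact_force: [0.6, 0.2, -1.7]
finger_gap: 49.2
```

Request:
{"fn": "move_arm", "kwargs": {
  "deltas": [
    [[0,0,0,-12,42,0,1],[0,0,0,-12,42,0,1],[0,0,0,-12,42,0,1],[0,0,0,-10,38,0,1],[0,0,0,-5,20,0,1],[0,0,0,-2,8,0,1],[0,0,0,0,0,0,1],[0,0,0,0,0,0,1]]
  ]
}}

```text
time: 74.08
position: [473.0, 184.2, 110.3]
tcp_rot: [[0.997, 0.082, -0.002], [0.082, -0.997, -0.003], [-0.002, 0.003, -1.0]]
contact_force: [-0.4, 0.4, -3.5]
finger_gap: 49.3
```

```bash
python3 - <<'E'
from h import *
st()
E
```

```text
t 74.08 p [473.  184.2 110.3] yaw 4.7 z [-0.002  -0.0029 -1.    ] gap 49.3 F [-0.4  0.4 -3.5] q [ 0.39  0.32 -0.96  1.86  0.29  1.12 -0.6 ]
```

Request:
{"fn": "move_arm", "kwargs": {
  "deltas": [
    [[0.1,-0.1,-0.6,9,-12.6,0,1],[0,0,0,0,0,0,1],[0,0,0,0,0,-15,1],[0,0,0,0,0,-28,1],[0,0,0,0,0,-22,1],[0,0,0,0,0,-6,1],[0,0,0,0,0,0,1],[0,0,0,0,0,0,1]]
  ]
}}

```text
time: 75.08
position: [483.2, 167.5, 34.8]
tcp_rot: [[0.998, 0.065, -0.001], [0.065, -0.998, -0.002], [-0.001, 0.001, -1.0]]
contact_force: [0.5, 0.7, -1.5]
finger_gap: 49.3
```

```bash
python3 - <<'E'
from h import *
st()
E
```

```text
t 75.08 p [483.2 167.5  34.8] yaw 3.75 z [-0.0011 -0.0016 -1.    ] gap 49.3 F [ 0.5  0.7 -1.5] q [ 0.34  0.43 -0.89  1.92  0.4   0.98 -0.66]
```

Request:
{"fn": "move_arm", "kwargs": {
  "deltas": [
    [[0.1,0,0,-2,3.8,-10,1],[0,0,0,0,0,-7,1],[0,0,0,0,0,-4,1],[0,0,0,0,0,-1,1],[0,0,0,0,0,0,1]]
  ]
}}

```text
time: 75.7
position: [481.8, 171.8, 12.3]
tcp_rot: [[0.998, 0.065, 0.001], [0.065, -0.998, 0.0], [0.001, -0.0, -1.0]]
contact_force: [0.6, -0.9, -1.9]
finger_gap: 49.6
```

```bash
python3 - <<'E'
from h import *
st()
E
```

```text
t 75.7 p [481.8 171.8  12.3] yaw 3.75 z [ 8.e-04  5.e-04 -1.e+00] gap 49.6 F [ 0.6 -0.9 -1.9] q [ 0.32  0.46 -0.87  1.93  0.44  0.94 -0.7 ]
```

Request:
{"fn": "move_arm", "kwargs": {
  "deltas": [
    [[0,0,0,0,-0.2,-1,1],[0,0,0,0,0,0,1],[0,0,0,0,0,0,0],[0,0,0,0,0,0,0],[0,0,0,0,0,0,0],[0,0,0,0,0,0,0],[0,0,0,0,0,0,0]]
  ]
}}

```text
time: 76.58
position: [482.9, 172.1, 12.9]
tcp_rot: [[0.998, 0.065, 0.003], [0.065, -0.998, 0.001], [0.003, -0.001, -1.0]]
contact_force: [0.2, 0.8, 0.6]
finger_gap: 85.1
```

Request:
{"fn": "move_arm", "kwargs": {
  "deltas": [
    [[0,0,0,0,0,15,0],[0,0,0,0,0,35,0],[0,0,0,0,0,45,0],[0,0,0,0,-15,40,0],[0,0,0,0,-35,40,0],[0,0,0,0,-35,20,0],[0,0,0,0,-35,0,0],[0,0,0,0,-35,0,0]]
  ]
}}

```text
time: 77.58
position: [481.2, 18.1, 221.6]
tcp_rot: [[0.997, 0.076, 0.008], [0.076, -0.997, 0.001], [0.008, -0.0, -1.0]]
contact_force: [-0.7, 0.7, -0.7]
finger_gap: 86.9
```

Request:
{"fn": "move_arm", "kwargs": {
  "deltas": [
    [[0,0,0,0,-40,0,0],[0,0,0,0,-40,0,0],[0,0,0,0,-10,0,0],[0,0,0,0,0,0,0]]
  ]
}}

```text
time: 78.08
position: [480.9, -75.4, 225.4]
tcp_rot: [[0.997, 0.075, 0.012], [0.075, -0.997, -0.001], [0.012, 0.002, -1.0]]
contact_force: [0.1, 0.5, 0.1]
finger_gap: 86.8
```

```bash
python3 - <<'E'
from h import *
st(); grab('wrist','f_w.png'); grab('top','f_t.png'); grab('scene','f_s.png')
d=grab('top');crop(d,50,200,250,335,4,'f_tc.png')
E
```

```text
t 78.08 p [480.9 -75.4 225.4] yaw 4.28 z [ 1.200e-02 -7.000e-04 -9.999e-01] gap 86.8 F [0.1 0.5 0.1] q [ 0.87  0.07 -0.84  1.78  0.06  1.3   0.1 ]
```

View pics/f_w.png

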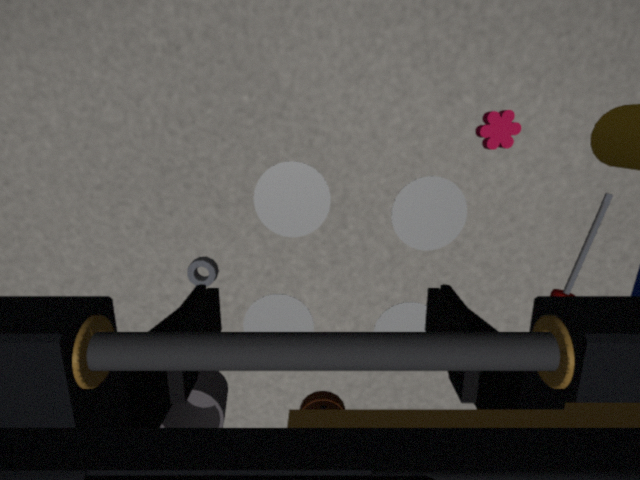

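View pics/f_tc.png

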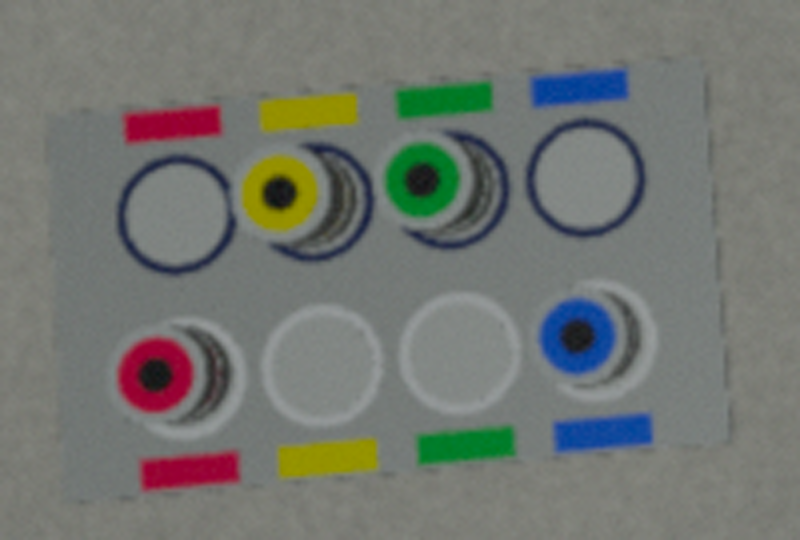

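View pics/f_s.png

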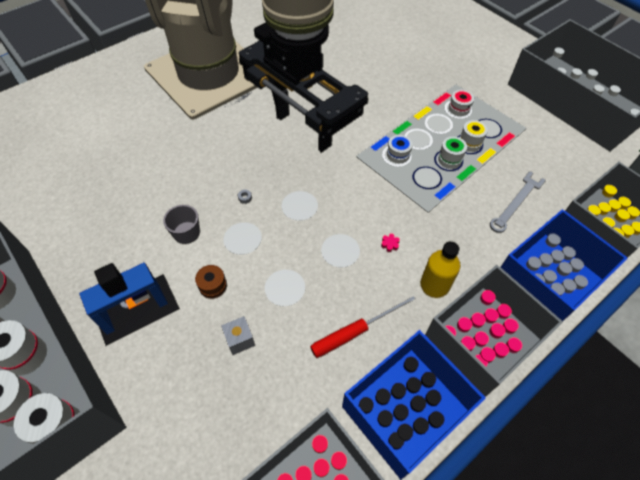

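View pics/f_t.png

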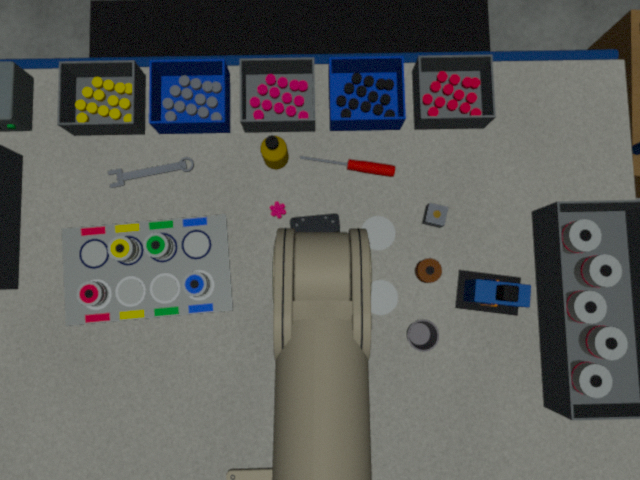

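```bash
python3 - <<'E'
from h import *
d=grab('top')
Q=lambda u,v,z:pix2w(d,50+u/4,200+v/4,z)
for n,u,v,z,p in [('red',155,375,40,(467.5,376.9)),('yel',280,194,50,(556.1,312.8)),('grn',422,180,50,(560.9,243)),('blu',577,337,40,(481.9,167.4))]: print(n,(Q(u,v,z)[:2]-p).round(1))
P=lambda u,v,z:pix2w(d,255+u/2.85,170+v/2.85,z)
crop(d,440,250,560,340,6,'f_m.png')
E
```

```text
red [1.4 1.6]
yel [0.6 2.3]
grn [1.3 2. ]
blu [1.3 2.8]
```

View pics/f_m.png

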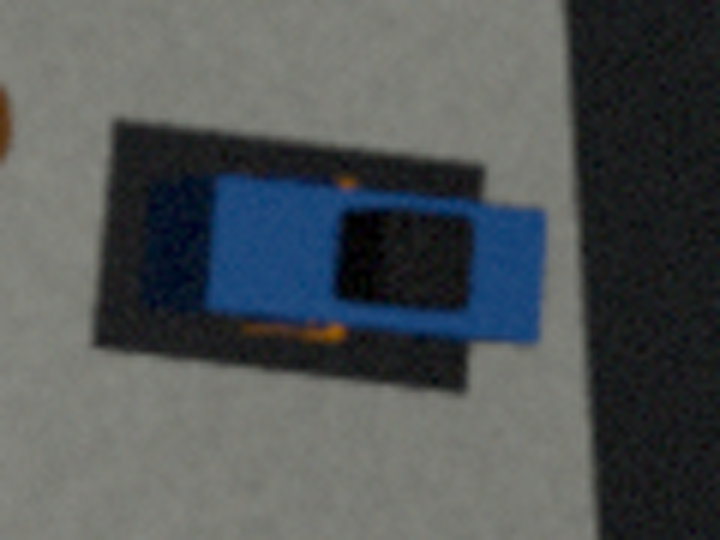

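```bash
python3 - <<'E'
from h import *
d=grab('top')
Q=lambda u,v,z:pix2w(d,440+u/6,250+v/6,z)
g=np.mean([Q(*p,84) for p in[(213,177),(546,208),(540,342),(207,310)]],0);m=np.mean([Q(*p,0) for p in[(114,122),(484,165),(466,390),(94,346)]],0);print(g.round(1),m.round(1))
st()
E
```

```text
[ 452.4 -431.    84. ] [ 454.  -428.4    0. ]
t 78.38 p [480.9 -74.6 224.9] yaw 4.39 z [ 1.150e-02 -7.000e-04 -9.999e-01] gap 86.6 F [-0.6  0.5  0.2] q [ 0.87  0.07 -0.84  1.78  0.06  1.3   0.1 ]
```

```bash
python3 - <<'E'
from h import *
print(env.close_job())
E
```

```text
the job is handed in; nothing more can be done
None
```

The job is handed in at about 78 s. All four hubs are on the kitting board and the gauge is back on its mat.

**What I did:** I stood the gauge astride the setting block, where the pointer sat between the two bands. I then stood it astride red, yellow, green and blue in that order, letting go of it each time to read it.

| Hub | Reading | Placed on |
|---|---|---|
| Red | short | white-ringed row, red place |
| Yellow | tall | navy-ringed row, yellow place |
| Green | tall | navy-ringed row, green place |
| Blue | short | white-ringed row, blue place |

A two-camera height estimate before reading yellow, green and blue pointed to the same heights. Red was found about 2–3 cm aside after its reading, so I located it again before picking it up.

**Last checks:**
- **Hubs:** All stand upright, roughly 2–3 mm from their place centres in the top camera. The wrist camera put red and yellow within about 2 mm. The two cameras differ by up to about 3 mm in y.
- **Gauge:** It stands upright about 3 mm off the middle of the mat. I judged that close enough and left it.
- **Other things on the bench:** In the final pictures they looked to be where they started. I did not measure them.

No check failed.

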